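Refill the cedar freshener dispenser

TASK

Swing the dispenser's clamp frame up and back, stand every spent grey cartridge upright in the yellow return tray, and set every fresh cedar cartridge upright in a well of its own. Then close the clamp fully so that it drives the cartridges home, and after that turn the dose counter back to its zero stop. Leave the other things on the shelf where they are.

Things in the scene. Friction and masses are not known exactly. Their poses are not given: they have to be found in the camera images.
- unit: Teal freshener dispenser, fixed. Origin: underside centre of the row of three round wells; x points away from the handle side to the hinge side, y along the row towards the counter knob, z up. The block with the wells is 90 (x) by 246 (y) by 50 mm high; the counter's pedestal, 50 mm high, is joined at its +y end (y 127 to 217 mm). Nickel hinge posts at x = 80, y = +-125 mm, 108 mm high.
- bay0 (a point): Well 0 (far from the counter): centre of its mouth, 50 mm above the shelf. Wells are 75 mm apart, 60 mm across, for a 54 mm cartridge body. Each has a black sprung floor 32 mm above the shelf (18 mm below the mouth); a seated cartridge stands on it, its centre 64 mm above the shelf, and any cartridge fits any well. Home means pressed 10 mm further, centre 54 mm above the shelf, against a 2.5 to 3.5 N spring, which lifts it again unless the clamp holds it.
- bay1 (a point): Well 1 (middle): centre of its mouth, 50 mm above the shelf. Wells are 75 mm apart, 60 mm across, for a 54 mm cartridge body. Each has a black sprung floor 32 mm above the shelf (18 mm below the mouth); a seated cartridge stands on it, its centre 64 mm above the shelf, and any cartridge fits any well. Home means pressed 10 mm further, centre 54 mm above the shelf, against a 2.5 to 3.5 N spring, which lifts it again unless the clamp holds it.
- bay2 (a point): Well 2 (next to the counter): centre of its mouth, 50 mm above the shelf. Wells are 75 mm apart, 60 mm across, for a 54 mm cartridge body. Each has a black sprung floor 32 mm above the shelf (18 mm below the mouth); a seated cartridge stands on it, its centre 64 mm above the shelf, and any cartridge fits any well. Home means pressed 10 mm further, centre 54 mm above the shelf, against a 2.5 to 3.5 N spring, which lifts it again unless the clamp holds it.
- clamp (a joint): Clamp frame's angle (rad): 0 closed (level over the wells, its black roller bar presses all cartridges home), 1.57 upright, 1.9 leaning back as far as it goes, clear of the wells. A stiff hinge (0.6 N m): the frame stays wherever it is left, also when closed. About 3 to 8 N at the handle moves it. The roller meets seated cartridges at about 0.13 rad.
- handle (a point): Middle of the clamp's red handle: a round bar, 14 mm diameter, 234 mm long along the unit's y, free on all sides between two side arms; 160 mm from the hinge axis. Closed, it lies at x = -80, z = 94 mm of the unit; as the angle grows it swings up and over to +x. The roller bar (16 mm diameter) lies half-way between handle and hinge. Side arms at y = +-112 mm.
- clamp_hinge (a point): Middle of the clamp's hinge axis, which runs along the unit's y, 94 mm above the shelf at x = +80 mm of the unit.
- counter (a joint): Dose counter's angle (rad), 0 at the zero stop; it grows as the knob is turned clockwise seen from above, so it goes back to zero anticlockwise. It stays where left (0.04 N m).
- counter_grip (a point): On the counter knob's vertical axis, at grip height, 87 mm above the shelf. Black knob: a bar grip 46 mm long, 14 mm wide, rising 7 mm above this point and 23 mm below it, on a 48 mm disc. At zero the bar lies along the unit's x, its white line at the -x end, facing the white mark on the pedestal.
- fresh1_c (a point): Fresh cedar-brown cartridge with white neck, 130 g, standing on the shelf; may be absent (None). All cartridges have one shape: a 54 mm diameter, 30 mm tall round body with a 5 mm chamfered foot, and on it a 30 mm diameter, 34 mm tall neck to hold it by (64 mm tall in all). Point at its centre, 32 mm above its underside; z up along its axis. 
- fresh2_c (a point): Fresh cedar-brown cartridge with white neck, 130 g, standing on the shelf; may be absent (None). All cartridges have one shape: a 54 mm diameter, 30 mm tall round body with a 5 mm chamfered foot, and on it a 30 mm diameter, 34 mm tall neck to hold it by (64 mm tall in all). Point at its centre, 32 mm above its underside; z up along its axis. 
- fresh3_c (a point): Fresh cedar-brown cartridge with white neck, 130 g, standing on the shelf; may be absent (None). All cartridges have one shape: a 54 mm diameter, 30 mm tall round body with a 5 mm chamfered foot, and on it a 30 mm diameter, 34 mm tall neck to hold it by (64 mm tall in all). Point at its centre, 32 mm above its underside; z up along its axis. 
- spent1_c (a point): Spent grey cartridge with black neck, 80 g, standing in a well; may be absent (None). All cartridges have one shape: a 54 mm diameter, 30 mm tall round body with a 5 mm chamfered foot, and on it a 30 mm diameter, 34 mm tall neck to hold it by (64 mm tall in all). Point at its centre, 32 mm above its underside; z up along its axis. 
- spent2_c (a point): Spent grey cartridge with black neck, 80 g, standing in a well; may be absent (None). All cartridges have one shape: a 54 mm diameter, 30 mm tall round body with a 5 mm chamfered foot, and on it a 30 mm diameter, 34 mm tall neck to hold it by (64 mm tall in all). Point at its centre, 32 mm above its underside; z up along its axis. 
- spent3_c (a point): Spent grey cartridge with black neck, 80 g, standing in a well; may be absent (None). All cartridges have one shape: a 54 mm diameter, 30 mm tall round body with a 5 mm chamfered foot, and on it a 30 mm diameter, 34 mm tall neck to hold it by (64 mm tall in all). Point at its centre, 32 mm above its underside; z up along its axis. 
- tray_in (a point): Yellow return tray, fixed: centre of its inner floor, 4 mm above the shelf; open box 220 (x) by 130 (y) mm outside, walls 4 mm thick and 35 mm high. x and y along its sides.
- latchbox: Bystander: brushed nickel key box, 90 x 130 x 58 mm, origin under its centre.
- flask_c (a point): Bystander: turquoise glass perfume flask, 60 mm diameter, 96 mm tall, point at mid-height.
- visorclip: Bystander: black plastic sun visor clip, 100 x 34 x 21 mm, origin under its centre.
- extender1: Bystander: steel tire valve extender, 60 x 16 x 16 mm, lying, origin under its centre.
- extender2: Bystander: steel tire valve extender, 60 x 16 x 16 mm, lying, origin under its centre.
Not all that is in view belongs to the job. Leave any blue or purple look-alike of the part that bears fresh1_c alone.

How it is judged:
On the way, in this order (a step that is already met when the one before it is completed fails the run):
1. the clamp is swung up and back (beyond 1.5 rad) (value of joint clamp above 1.5 rad), for 0.2 s.
2. with the clamp still up, every fresh cartridge stands in a well and every spent one stands in the tray ((horizontal distance between fresh1_c and bay0 below 0.007 m or horizontal distance between fresh1_c and bay1 below 0.007 m or horizontal distance between fresh1_c and bay2 below 0.007 m) and z of each of fresh1_c, fresh2_c, fresh3_c in the frame of unit below 0.07 m and angle between each of fresh1_c, fresh2_c, fresh3_c's own z axis and vertical below 0.15 rad and (horizontal distance between fresh2_c and bay0 below 0.007 m or horizontal distance between fresh2_c and bay1 below 0.007 m or horizontal distance between fresh2_c and bay2 below 0.007 m) and (horizontal distance between fresh3_c and bay0 below 0.007 m or horizontal distance between fresh3_c and bay1 below 0.007 m or horizontal distance between fresh3_c and bay2 below 0.007 m) and x of spent1_c in the frame of tray_in between -0.09 and 0.09 m and y of spent1_c in the frame of tray_in between -0.045 and 0.045 m and z of each of spent1_c, spent2_c, spent3_c in the frame of tray_in below 0.042 m and angle between each of spent1_c, spent2_c, spent3_c's own z axis and vertical below 0.2 rad and x of spent2_c in the frame of tray_in between -0.09 and 0.09 m and y of spent2_c in the frame of tray_in between -0.045 and 0.045 m and x of spent3_c in the frame of tray_in between -0.09 and 0.09 m and y of spent3_c in the frame of tray_in between -0.045 and 0.045 m and value of joint clamp above 1 rad), for 0.2 s.
3. the clamp is fully closed and the fresh cartridges are home ((horizontal distance between fresh1_c and bay0 below 0.007 m or horizontal distance between fresh1_c and bay1 below 0.007 m or horizontal distance between fresh1_c and bay2 below 0.007 m) and z of each of fresh1_c, fresh2_c, fresh3_c in the frame of unit below 0.0595 m and angle between each of fresh1_c, fresh2_c, fresh3_c's own z axis and vertical below 0.15 rad and (horizontal distance between fresh2_c and bay0 below 0.007 m or horizontal distance between fresh2_c and bay1 below 0.007 m or horizontal distance between fresh2_c and bay2 below 0.007 m) and (horizontal distance between fresh3_c and bay0 below 0.007 m or horizontal distance between fresh3_c and bay1 below 0.007 m or horizontal distance between fresh3_c and bay2 below 0.007 m) and value of joint clamp below 0.05 rad), for 0.3 s.
4. with the clamp closed, the counter is back at its zero stop (value of joint clamp below 0.05 rad and value of joint counter below 0.1 rad), for 0.2 s.
At the end, for the whole second after the job is handed in: Every fresh cartridge upright (0.15 rad) in a well (within 7 mm of its centre) and pressed home (within 5.5 mm), every spent one upright (0.2 rad) on the tray's floor, all at rest; clamp closed within 0.05 rad, counter within 0.1 rad of zero (all of step 4 and (horizontal distance between fresh1_c and bay0 below 0.007 m or horizontal distance between fresh1_c and bay1 below 0.007 m or horizontal distance between fresh1_c and bay2 below 0.007 m) and z of each of fresh1_c, fresh2_c, fresh3_c in the frame of unit below 0.0595 m and angle between each of fresh1_c, fresh2_c, fresh3_c's own z axis and vertical below 0.15 rad and (horizontal distance between fresh2_c and bay0 below 0.007 m or horizontal distance between fresh2_c and bay1 below 0.007 m or horizontal distance between fresh2_c and bay2 below 0.007 m) and (horizontal distance between fresh3_c and bay0 below 0.007 m or horizontal distance between fresh3_c and bay1 below 0.007 m or horizontal distance between fresh3_c and bay2 below 0.007 m) and x of spent1_c in the frame of tray_in between -0.09 and 0.09 m and y of spent1_c in the frame of tray_in between -0.045 and 0.045 m and z of each of spent1_c, spent2_c, spent3_c in the frame of tray_in below 0.042 m and angle between each of spent1_c, spent2_c, spent3_c's own z axis and vertical below 0.2 rad and x of spent2_c in the frame of tray_in between -0.09 and 0.09 m and y of spent2_c in the frame of tray_in between -0.045 and 0.045 m and x of spent3_c in the frame of tray_in between -0.09 and 0.09 m and y of spent3_c in the frame of tray_in between -0.045 and 0.045 m and linear speed of each of fresh1, fresh2, fresh3, spent1, spent2, spent3 below 0.02 m/s); the robot touches nothing.
It fails at once if another thing on the shelf is moved more than 30 mm (distance of any of latchbox, flask_c, visorclip, extender1, extender2 from where it was at the start of the episode above 0.03 m).
It fails at once if the glass flask is tipped (angle between flask_c's own z axis and vertical above 0.5 rad).
Of fresh1, fresh2, fresh3 only 2 to 3 are there at a start; the rules pass over those that are not, and their reading is None.
Of spent1, spent2, spent3 only 1 to 2 are there at a start; the rules pass over those that are not, and their reading is None.
At some moment in a run one of fresh1, fresh2, fresh3 may be knocked a few centimetres aside while the robot is not near it.
Once in a run the grip may slacken for a moment while it holds something.
It also fails if it takes over 210 s, if anything falls off the work surface, if the arm or the gripper's body presses on something with over 40 N, if the wrist force passes 120 N, or if a joint passes its speed limit or range.

ROBOT

A 7-joint arm with a two-finger parallel gripper is mounted at the origin on the work surface. World frame = base frame: x ahead of the robot, y to its left, z up, the work surface at z = 0. Lengths are in m, angles in rad, forces in N, time in s.
With the tool pointing down it reaches from about 0.425 to 0.875 m from the base axis. Payload 4.7 kg.
Tool frame: the origin (TCP) lies where the fingers leave the gripper's body, on its centre line; the fingertips stand 70 mm ahead of it and the grasp point (between the pads) lies 51 mm ahead of it; z points along the fingers, y is the line along which they close (so a half turn about z gives the same grasp; the last joint's range is limited). The gripper opens to 87 mm and grips with 3 to 60 N. Pads are 19 mm wide; open, the fingers measure 117 mm over their backs; the gripper's body (75 mm by 190 mm) begins 51 mm behind the grasp point.
Start: joints at [1.153, 0.321, -0.07, 1.45, 0.023, 1.371, -0.057], TCP at [0.272, -0.59, 0.292] pointing down, gripper open.
Joint ranges: [-2.86, 2.86], [-0.3, 2.09], [-1.38, 1.24], [0.06, 2.45], [-1.56, 4.7], [0.09, 2.05], [-2.69, 2.69]. Speed limits (rad/s): [2.57, 2.57, 3.14, 3.14, 3.14, 3.14, 3.14].

INTERFACE

Orientations are given as a rotation vector (axis times angle).
In Python, from bench import ctrl gives the robot as it stands.
- The arm moves only by the tool drive_tool, never from a script. Its argument "motion" is a list of rows, each a list of 3 entries, a list of its own where there are three numbers: the shift along the tool's x, y, z in cm, then the turn, a rotation vector about the tool's x, y, z in degrees, then the opening, from -1 (shut) to 1 (fully open). In form: [[[x, y, z], [ax, ay, az], claw], ...]. A call has 1 to 12 rows; each row shifts and turns the commanded pose from where the row before left it, along the tool's axes as they then stand; what a row does not reach is not made up. A row lasts 1/8 s, in which the tool goes at most 62.5 mm and 10.7 degrees, less where a joint would pass 70% of its speed; a pose out of reach is approached as far as the arm can. A call with a gripper value outside its range is refused whole. The fingers move at their own pace and stop on an object; "force" is the grip in N (left out, the last holds). Time passes only in rows, so rows that do not move let the fingers close. It gives the time, the measured TCP pose, the force, the opening and the grip force at its end, in the units of the state.
- ctrl.get_state(): the state, without advancing time (a new reading comes with each control period).
- ctrl.get_image(name): name is "scene" or "side" or "wrist"; returns the picture (384x512x3 uint8, red, green, blue); there is no depth.
- ctrl.calibration(name): a dict with "K" (3x3 intrinsics, pixels), "origin" and "attitude" of the camera in the world; the wrist camera has in their place "tool_from_camera" (4x4, takes a point from camera to tool coordinates, whose origin is the TCP and whose axes are the flange's). Camera axes: x right, y up, looking along -z (the intrinsics and any distortion apply to the point x, -y, -z); pixel columns grow to the right and rows downward; lengths in m; the calibration is good to about 2 mm. A picture is of the moment at which its call begins: read the wrist's pose just before it. calibration takes no time and is no camera call.
- ctrl.close_job(): hands the job in; it is judged then, once.
The state is a dict: "time": time; "joint_positions": joint angles; "qd": joint speeds; "joint_torque": joint torques, N m; "position": TCP position; "tool_rot": TCP orientation; "ft_force": force on the tool from outside, world axes, zero at the start; "torque": the same for the moment, N m; "grip_width": opening from 0.0 (shut) to 1.0 (fully open); "grip_force": force on a finger pad.
Only numpy, scipy, OpenCV 4.12 (cv2) and the standard library are available. Lean on these libraries where they do the work, as an engineer would, in place of code of your own. Each camera call takes 0.05 s, during which the arm holds its last target. There are 200 camera calls.

## Working session

There is one attempt and no reset: what is moved stays moved. The work goes in short steps, Python scripts to look and compute and a tool call to move; the robot and the scene stay as the last step left them, time stands still between calls to the robot, and variables do not carry over. Pictures are saved under pics/ and viewed, at most 14 in all, crops included, and the job is handed in when it is done.

Besides the shell and the picture viewer there is one more tool, called after ">>>" as name(argument=value, ...), one argument or row to a line, values as JSON. drive_tool: Moves the arm, as the interface text tells. Its arguments: {"type":"object","properties":{"motion":{"type":"array","items":{"type":"array"}},"force":{"type":"number"}},"required":["motion"]}

```bash
mkdir -p pics; ls
python3 - <<'E'
from bench import ctrl
import cv2,numpy as np
for n in("scene","side"):
    im=ctrl.get_image(n); cv2.imwrite(f"pics/{n}0.png",cv2.resize(im[:,:,::-1],(800,600),interpolation=cv2.INTER_CUBIC))
    print(n,ctrl.calibration(n))
print(ctrl.calibration("wrist"));print(ctrl.get_state())
E
```

```text
pics
scene {'K': array([[383.36946891,   0.        , 253.8823176 ],
       [  0.        , 383.36946891, 190.37894758],
       [  0.        ,   0.        ,   1.        ]]), 'origin': array([1.01528682, 0.24120592, 0.91718778]), 'attitude': array([0.3078926 , 0.63761993, 2.12978523])}
side {'K': array([[366.97118435,   0.        , 254.3286409 ],
       [  0.        , 366.97118435, 189.76836017],
       [  0.        ,   0.        ,   1.        ]]), 'origin': array([0.43614782, 0.59515065, 0.77578924]), 'attitude': array([ 0.09667054, -1.13335436, -2.73030496])}
{'K': array([[322.40814279,   0.        , 260.92084476],
       [  0.        , 322.40814279, 194.11112133],
       [  0.        ,   0.        ,   1.        ]]), 'tool_from_camera': array([[-7.70815344e-04,  9.69466877e-01,  2.45221086e-01,
         6.64345265e-02],
       [ 9.99997238e-01,  2.02819115e-04,  2.34150664e-03,
        -4.66253941e-04],
       [ 2.22027761e-03,  2.45222214e-01, -9.69464355e-01,
        -9.35782528e-02],
       [ 0.00000000e+00,  0.00000000e+00,  0.00000000e+00,
         1.00000000e+00]])}
{'time': 0.1, 'joint_positions': array([ 1.15311803,  0.32175872, -0.07012047,  1.45159965,  0.02261363,
        1.37082325, -0.05694769]), 'qd': array([ 0.00026494, -0.00123412,  0.00020014, -0.00288042,  0.00086784,
        0.002031  ,  0.00083728]), 'joint_torque': array([-7.64578981e-04, -4.92572129e+01, -4.05915454e-01, -3.13395560e+01,
       -6.39481377e-02,  3.95981292e-02,  1.04799731e-04]), 'position': array([ 0.27182495, -0.58999038,  0.29124126]), 'tool_rot': array([-3.06696328e+00, -6.72635028e-01,  7.56843595e-04]), 'ft_force': array([ 0.02896142,  0.24277398, -0.1971915 ]), 'torque': array([ 0.03353529,  0.01687407, -0.00785786]), 'grip_force': 0.0, 'grip_width': 0.9991498243468337}
```

View pics/scene0.png

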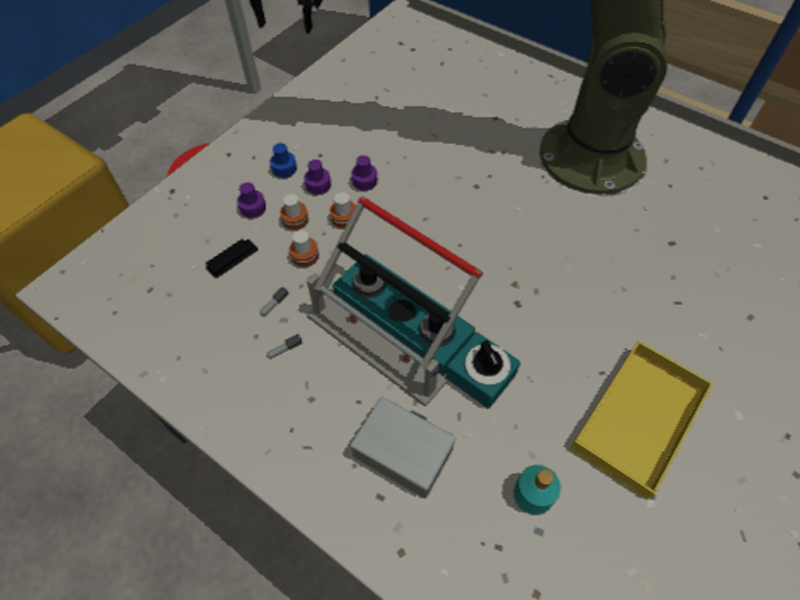

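View pics/side0.png

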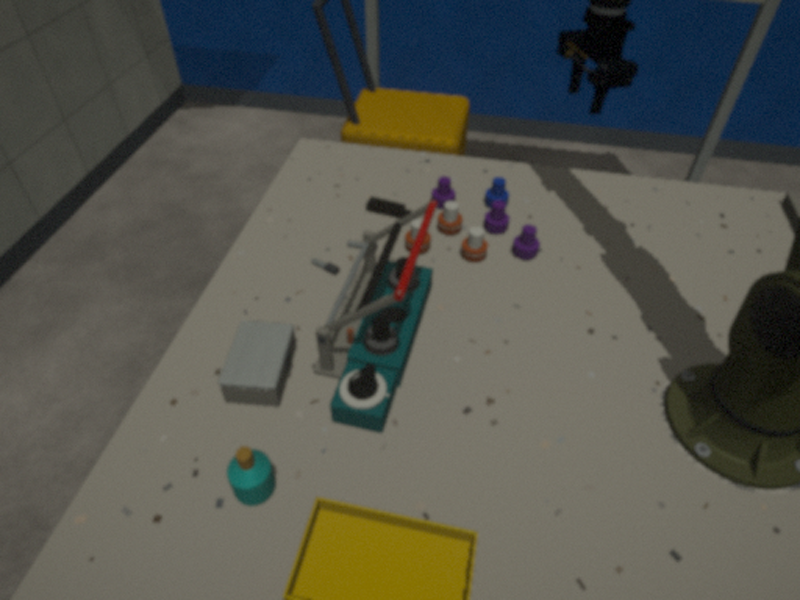

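The scene view shows three fresh cartridges at about (293,212), (342,210) and (303,250). Spent ones sit in wells 0 and 2, at (368,275) and (436,322), and well 1 is empty. The clamp is half open with its handle from (362,202) to (479,273). The knob is at (488,358) and the tray around (640,420). I'll enlarge this to get accurate pixels.

```bash
cat > h.py <<'E'
from bench import ctrl
import cv2,numpy as np
from scipy.spatial.transform import Rotation as R
def cam(n):
    c=ctrl.calibration(n)
    if n=="wrist":
        s=ctrl.get_state(); T=np.eye(4);T[:3,:3]=R.from_rotvec(s['tool_rot']).as_matrix();T[:3,3]=s['position']
        M=T@c['tool_from_camera']; return c['K'],M[:3,:3],M[:3,3]
    return c['K'],R.from_rotvec(c['attitude']).as_matrix(),c['origin']
def ray(n,u,v,C=None):
    K,A,o=C or cam(n)
    d=A@np.array([(u-K[0,2])/K[0,0],-(v-K[1,2])/K[1,1],-1]); return o,d
def at(n,u,v,z,C=None):
    o,d=ray(n,u,v,C); return (o+d*(z-o[2])/d[2])
def proj(n,p,C=None):
    K,A,o=C or cam(n)
    q=A.T@(np.asarray(p,float)-o); return np.array([K[0,2]+K[0,0]*q[0]/-q[2],K[1,2]+K[1,1]*q[1]/q[2]])
def shot(n,name,box=None):
    C=cam(n); im=ctrl.get_image(n)[:,:,::-1]; cv2.imwrite(f"pics/raw_{name}.png",im)
    x,y,w,h=box or (0,0,512,384); cv2.imwrite(f"pics/{name}.png",cv2.resize(im[y:y+h,x:x+w],(800,int(800*h/w)),interpolation=cv2.INTER_CUBIC)); return C
E
python3 - <<'E'
import cv2
from h import *
# crop of saved scene picture, 200x150 at (150,90)
im=ctrl.get_image("scene")[:,:,::-1]; cv2.imwrite("pics/raw_s.png",im)
cv2.imwrite("pics/s_crop.png",cv2.resize(im[95:260,150:370],(800,600),interpolation=cv2.INTER_CUBIC))
k=1.5625
for l,u,v,z in [("f1",293,199,.064),("f2",342,199,.064),("f3",302,236,.064),("s0",368,267,.096),("s2",436,316,.096),("knob",488,350,.094),("t",638,345,.035),("t",710,384,.035),("t",653,495,.035),("t",570,448,.035),("pedcorner",519,365,.05),("ped",490,404,.05),("flask",541,478,.096)]:
    print(l,at("scene",u/k,v/k,z).round(3))
E
```

```text
f1 [ 0.51  -0.388  0.064]
f2 [ 0.455 -0.312  0.064]
f3 [ 0.568 -0.314  0.064]
s0 [ 0.57  -0.158  0.096]
s2 [ 0.582 -0.011  0.096]
knob [0.585 0.089 0.094]
t [0.399 0.274 0.035]
t [0.398 0.396 0.035]
t [0.615 0.393 0.035]
t [0.623 0.265 0.035]
pedcorner [0.556 0.135 0.05 ]
ped [0.64  0.132 0.05 ]
flask [0.711 0.251 0.096]
```

View pics/s_crop.png

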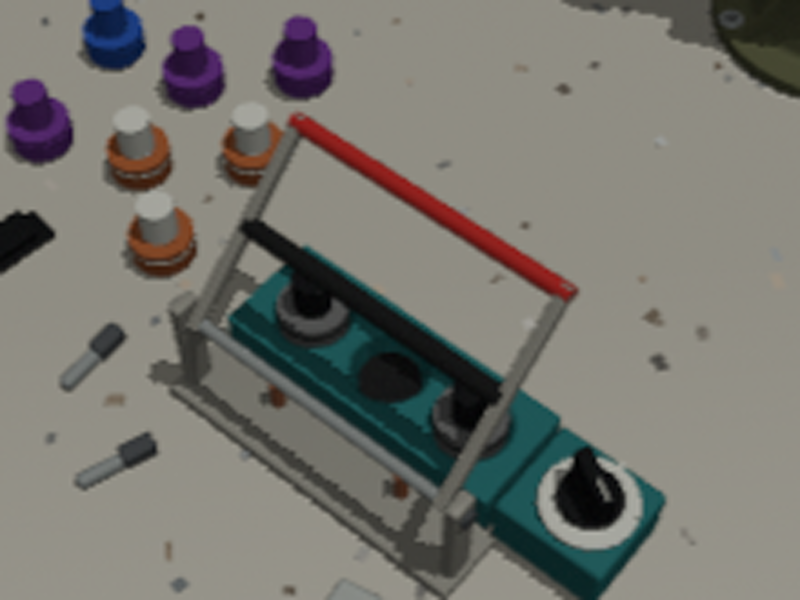

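Run:
```python
from h import *
from scipy.optimize import least_squares as LS
C=cam("scene"); px=lambda q:np.array([150+q[0]/3.636,95+q[1]/3.636])
P=[((80,125,108),(460,500)),((80,-125,108),(185,303)),((0,0,50),(390,377)),((0,172,52),(590,503)),((-45,217,50),(664,500)),((-45,-123,50),(305,248)),((45,-123,50),(232,318))]
def W(p,u):
    c,s=np.cos(p[2]),np.sin(p[2]); u=np.array(u)/1000
    return np.array([p[0]+c*u[0]-s*u[1],p[1]+s*u[0]+c*u[1],u[2]])
f=lambda p:np.concatenate([proj("scene",W(p,u),C)-px(q) for u,q in P])
r=LS(f,[.58,-.08,0.1],loss='soft_l1'); p=r.x; print("unit",p.round(4),np.degrees(p[2])); print(f(p).round(1))
H=lambda a,y,rr=160:(80-rr*np.cos(a),y,94+rr*np.sin(a))
g=lambda a:np.concatenate([proj("scene",W(p,H(a[0],117)),C)-px((572,292)),proj("scene",W(p,H(a[0],-117)),C)-px((298,121))])
a=LS(g,[.8]).x; print("clamp",a,g(a)); print("handle",W(p,H(a[0],0)).round(3))
for u in [(0,-75,64),(0,0,64),(0,75,64),(0,172,87),(80,0,94)]: print(u,W(p,u).round(4))
for l,q in [("f",(133,119)),("f",(251,113)),("f",(155,206))]: print(l,at("scene",*px(q),.064,C).round(4))
for l,q in [("knobend",(583,455)),("knobface",(603,488))]: print(l,at("scene",*px(q),.094,C).round(4))
for u in [(511,215)]: pass
T=R.from_rotvec(ctrl.get_state()['tool_rot']).as_matrix(); print(T.round(3))
```

```text
unit [ 0.5769 -0.0806 -0.0695] -3.981029211833592
[ 0.   2.2 -0.4  0.   0.5 -2.1 -2.   0.3  2.7 -0.5  0.8 -0.6 -1.1  0.4]
clamp [0.73881007] [ 0.57528626  2.88681784 -0.47338768  0.3378008 ]
handle [ 0.539 -0.078  0.202]
(0, -75, 64) [ 0.5717 -0.1555  0.064 ]
(0, 0, 64) [ 0.5769 -0.0806  0.064 ]
(0, 75, 64) [ 0.5821 -0.0058  0.064 ]
(0, 172, 87) [0.5889 0.0909 0.087 ]
(80, 0, 94) [ 0.6567 -0.0862  0.094 ]
f [ 0.5129 -0.3893  0.064 ]
f [ 0.4511 -0.315   0.064 ]
f [ 0.5709 -0.3143  0.064 ]
knobend [0.5785 0.0791 0.094 ]
knobface [0.5918 0.1028 0.094 ]
[[ 0.908  0.419 -0.001]
 [ 0.419 -0.908  0.001]
 [-0.    -0.001 -1.   ]]
```

Add to h.py:
```python
def go(p,yaw=None):
    "shift (cm) in tool axes from measured pose to TCP p, and az turn (deg) to tool-x yaw"
    s=ctrl.get_state(); T=R.from_rotvec(s['tool_rot']).as_matrix()
    y0=np.degrees(np.arctan2(T[1,0],T[0,0])); d=T.T@(np.array(p)-s['position'])*100
    print("t",round(s['time'],2),"pos",s['position'].round(4),"yaw",y0.round(1),"tilt",T[:,2].round(3),"shift",d.round(2),"az",None if yaw is None else round(-((yaw-y0+180)%360-180),1),"F",s['ft_force'].round(1),"grip",round(s['grip_width'],3),round(s['grip_force'],1))
U=np.array([.5769,-.0806,-.0695])
def uw(x,y,z):
    c,s=np.cos(U[2]),np.sin(U[2]); return np.array([U[0]+(c*x-s*y)/1000,U[1]+(s*x+c*y)/1000,z/1000])
```

```text
(no output)
```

>>> drive_tool(
  motion=[
    [[3.8,-2.94,-0.4],[0,0,0],0.3],
    [[3.8,-2.94,-0.4],[0,0,0],0.3],
    [[3.8,-2.94,-0.4],[0,0,0],0.3],
    [[3.8,-2.94,-0.4],[0,0,0],0.3],
    [[3.8,-2.94,-0.4],[0,0,0],0.3],
    [[3.8,-2.94,-0.4],[0,0,0],0.3],
    [[3.8,-2.94,-0.4],[0,0,0],0.3],
    [[3.8,-2.94,-0.4],[0,0,0],0.3],
    [[3.8,-2.94,-0.4],[0,0,0],0.3],
    [[3.8,-2.94,-0.4],[0,0,0],0.3],
    [[3.8,-2.94,-0.4],[0,0,0],0.3],
    [[3.8,-2.94,-0.4],[0,0,0],0.3],
  ],
)

```text
time: 1.65
position: [0.5389, -0.0777, 0.3403]
tool_rot: [3.068, 0.673, -0.0]
ft_force: [0.7, -0.8, -0.5]
grip_width: 0.648
grip_force: 0.0
```

>>> drive_tool(
  motion=[
    [[0,0,0],[0,0,-10],0.1],
    [[0,0,0],[0,0,-10],0.1],
    [[0,0,0],[0,0,-10],0.1],
    [[0,0,0],[0,0,-10],0.1],
    [[0,0,0],[0,0,-10],0.1],
    [[0,0,0],[0,0,-10],0.1],
    [[0,0,0],[0,0,-1],0.1],
    [[0,0,0],[0,0,0],0.1],
  ],
)

```text
time: 2.65
position: [0.5384, -0.0791, 0.3401]
tool_rot: [-2.305, -2.134, 0.0]
ft_force: [0.8, 0.2, 0.7]
grip_width: 0.545
grip_force: 0.0
```

Run:
```python
from h import *
go(uw(80-160*np.cos(.739),0,94+160*np.sin(.739)+51),86)
C=shot("wrist","w1")
for y in(-60,0,60): print(proj("wrist",uw(80-160*np.cos(.739),y,94+160*np.sin(.739)),C)*1.5625)
```

```text
t 2.65 pos [ 0.5384 -0.0791  0.3401] yaw 85.6 tilt [-0. -0. -1.] shift [0.12 0.02 8.73] az -0.4 F [0.8 0.2 0.7] grip 0.545 0.0
[410.52450402 432.4069482 ]
[409.66308449 318.54720079]
[408.69055676 190.00151921]
```

View pics/w1.png

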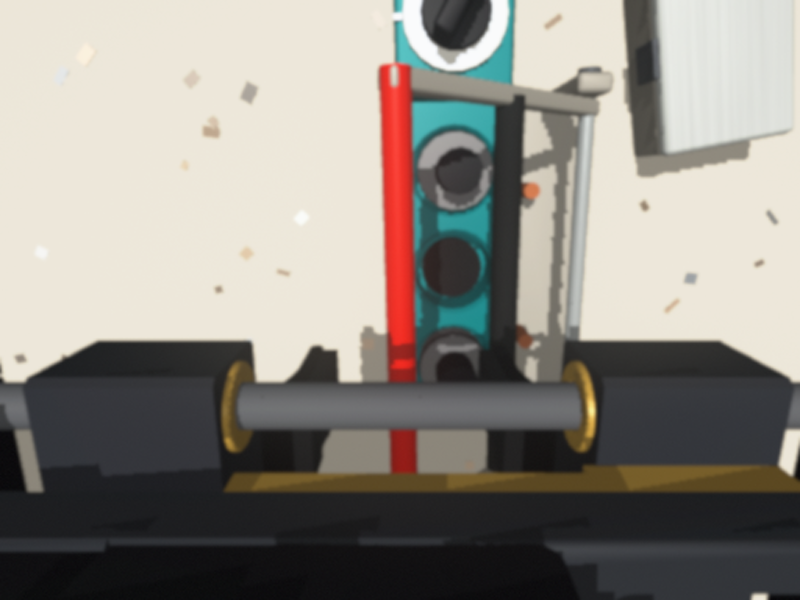

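The handle is at x≈400 px against 409 predicted, so about 3 mm nearer the robot, which the cage allows for. The knob bar points diagonally. I'll lower the fingers over the handle and follow its arc.

>>> drive_tool(
  motion=[
    [[0,-0.2,2.2],[0,0,0],0.1],
    [[0,-0.2,2.2],[0,0,0],0.1],
    [[0,0,2.1],[0,0,0],0.1],
    [[0,0,2.1],[0,0,0],-0.43],
    [[0,0,0],[0,0,0],-0.43],
    [[0,0,0],[0,0,0],-0.43],
  ],
  force=5,
)

```text
time: 3.45
position: [0.5349, -0.0788, 0.2551]
tool_rot: [2.302, 2.136, 0.001]
ft_force: [-0.2, -0.7, 0.5]
grip_width: 0.329
grip_force: 0.0
```

>>> drive_tool(
  motion=[
    [[0,1.15,-1.15],[0,0,0],-0.43],
    [[0,1.25,-1.0],[0,0,0],-0.43],
    [[0,1.35,-0.9],[0,0,0],-0.43],
    [[0,1.4,-0.75],[0,0,0],-0.43],
    [[0,1.5,-0.6],[0,0,0],-0.43],
    [[0,1.55,-0.45],[0,0,0],-0.43],
    [[0,1.55,-0.3],[0,0,0],-0.43],
    [[0,1.6,-0.1],[0,0,0],-0.43],
    [[0,1.6,0],[0,0,0],-0.43],
    [[0,1.6,0.2],[0,0,0],-0.43],
    [[0,1.55,0.35],[0,0,0],-0.43],
    [[0,1.4,0.5],[0,0,0],-0.43],
  ],
)

```text
time: 4.95
position: [0.7095, -0.0919, 0.2975]
tool_rot: [2.303, 2.136, 0.0]
ft_force: [-2.1, -0.6, 2.1]
grip_width: 0.286
grip_force: 1.5
```

>>> drive_tool(
  motion=[
    [[0,0.5,0.1],[0,0,0],-0.43],
    [[0,0,0],[0,0,0],-0.43],
  ],
)

```text
time: 5.2
position: [0.7123, -0.0922, 0.2954]
tool_rot: [-2.3, -2.134, 0.007]
ft_force: [-10.0, -0.1, 4.4]
grip_width: 0.333
grip_force: 5.0
```

Run:
```python
from h import *
go(uw(80-160*np.cos(1.9),0,94+160*np.sin(1.9)+51),86)
C=shot("scene","sc2",(150,95,220,165))
```

```text
t 5.2 pos [ 0.7123 -0.0922  0.2954] yaw 85.7 tilt [-0.006 -0.    -1.   ] shift [ 0.21 -0.41 -0.1 ] az -0.3 F [-10.   -0.1   4.4] grip 0.333 5.0
```

View pics/sc2.png

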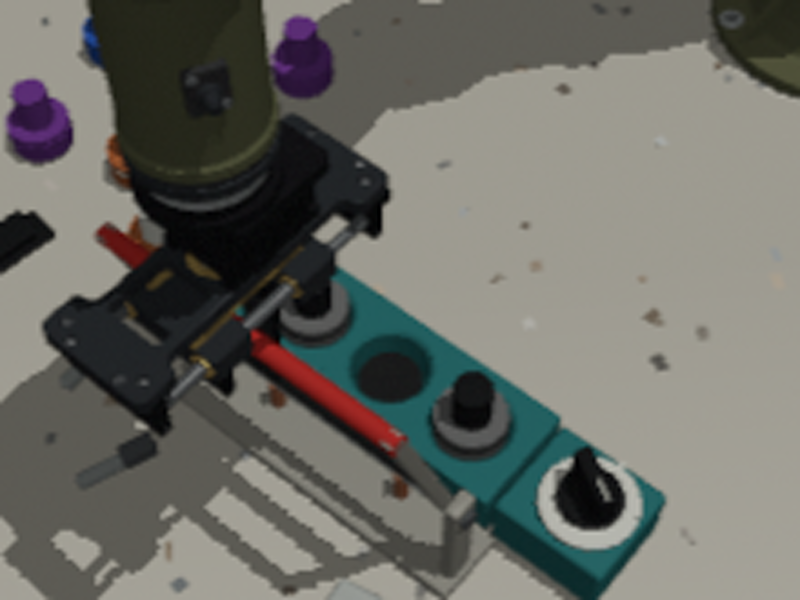

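The clamp is at its back stop (10 N at the handle). I'll release it, lift, and go over well 2.

>>> drive_tool(
  motion=[
    [[0,-0.5,0],[0,0,0],0.1],
    [[0,0,-1.5],[0,0,0],0.1],
    [[0,0,-4],[0,0,0],0.1],
    [[0,0,-4],[0,0,0],0.1],
    [[2.5,-4.4,0],[0,0,0],0.1],
    [[2.5,-4.4,0],[0,0,0],0.1],
    [[2.6,-4.3,0],[0,0,0],0.1],
  ],
)

```text
time: 6.12
position: [0.5834, -0.0052, 0.3918]
tool_rot: [2.301, 2.136, 0.004]
ft_force: [1.3, 0.2, 1.0]
grip_width: 0.55
grip_force: 0.0
```

>>> drive_tool(
  motion=[
    [[0,0,0],[0,0,-10],0.1],
    [[0,0,0],[0,0,-10],0.1],
    [[0,0,0],[0,0,-10],0.1],
    [[0,0,0],[0,0,-10],0.1],
    [[0,0,0],[0,0,-10],0.1],
    [[0,0,0],[0,0,-10],0.1],
    [[0,0,0],[0,0,-10],0.1],
    [[0,0,0],[0,0,-10],0.1],
    [[0,0,0],[0,0,-10],0.1],
    [[0,0,2.5],[0,0,0],0.1],
    [[0,0,2.5],[0,0,0],0.1],
    [[0,0,2.5],[0,0,0],0.1],
  ],
)

```text
time: 7.62
position: [0.5849, -0.0062, 0.3161]
tool_rot: [0.117, 3.136, -0.0]
ft_force: [0.8, 0.1, -0.3]
grip_width: 0.551
grip_force: 0.0
```

Run:
```python
from h import *
px=lambda q:np.array([150+q[0]/3.636,95+q[1]/3.636])
print("s2 scene",at("scene",*px((473,384)),.096))
go(uw(0,75,83+51),176)
C=shot("wrist","w2")
for p in [(0,75,96),(0,0,50),(0,-75,96),(0,172,94)]: print(p,proj("wrist",uw(*p),C)*1.5625)
```

```text
s2 scene [ 0.57675645 -0.0111767   0.096     ]
t 7.62 pos [ 0.5849 -0.0062  0.3161] yaw 175.7 tilt [ 0.003 -0.    -1.   ] shift [ 0.34  0.02 18.21] az -0.3 F [ 0.8  0.1 -0.3] grip 0.551 0.0
(0, 75, 96) [406.7184285  279.73839762]
(0, 0, 50) [303.00769579 267.53321847]
(0, -75, 96) [170.33394813 281.1442707 ]
(0, 172, 94) [558.63577825 278.20356861]
```

View pics/w2.png

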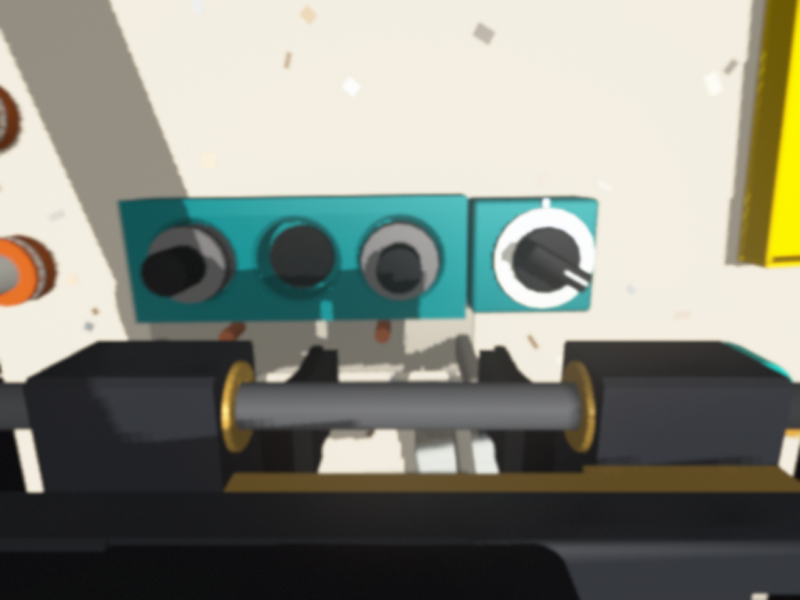

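Run:
```python
from h import *
from scipy.optimize import least_squares as LS
Cw=cam("wrist"); Cs=cam("scene"); k=1.5625
ps=lambda q:np.array([150+q[0]/3.636,95+q[1]/3.636]); pw=lambda q:np.array(q)/k
Pw=[((-45,-123,50),(120,201)),((45,-123,50),(137,321)),((-45,123,50),(465,195)),((45,123,50),(466,318)),((-45,217,50),(597,199)),((45,217,50),(590,310)),((0,0,50),(302,255)),((0,172,50),(545,257))]
Ps=[((80,125,108),(460,500)),((0,0,50),(391,371)),((0,172,50),(590,503)),((-45,217,50),(664,500)),((-45,-123,50),(305,248)),((45,-123,50),(232,318)),((-45,123,50),(558,418))]
import h
def W(p,u): h.U=p; return uw(*u)
fw=lambda p:np.concatenate([proj("wrist",W(p,u),Cw)-pw(q) for u,q in Pw])
fs=lambda p:np.concatenate([proj("scene",W(p,u),Cs)-ps(q) for u,q in Ps])
for n,f in(("w",fw),("s",fs),("both",lambda p:np.r_[fw(p),fs(p)])):
    r=LS(f,U,loss='soft_l1');print(n,r.x.round(4),f(r.x).round(1))
print("s2 neck", at("wrist",*pw((400,268)),.096,Cw)," s2 body",at("wrist",*pw((400,261)),.062,Cw))
```

```text
w [ 0.5678 -0.0834 -0.0628] [-3.1 -1.9 -2.   1.3  3.7 -1.   1.6  0.5  6.2 -4.6  4.2  4.7 -3.1  3.3
 -4.3  0.1]
s [ 0.5766 -0.082  -0.0663] [-0.2  1.7 -0.2 -0.8 -2.3  0.1  2.4 -1.1  0.4 -0.8 -1.4  0.1  1.2  0.7]
both [ 0.5693 -0.0829 -0.0607] [-2.4 -0.3 -1.3  2.7  4.1  0.2  2.2  1.6  6.6 -3.7  4.7  5.5 -2.5  4.6
 -3.8  1.1  1.6 -0.8  1.2 -2.8 -0.9 -2.5  3.7 -3.8  1.5 -2.5 -0.1 -1.6
  2.5 -1.7]
s2 neck [ 0.57087491 -0.00943593  0.096     ]  s2 body [ 0.5719196  -0.00996273  0.062     ]
```

Run:
```python
from h import *
shot("side","si1",(200,100,200,150))
```

```text
(no output)
```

View pics/si1.png

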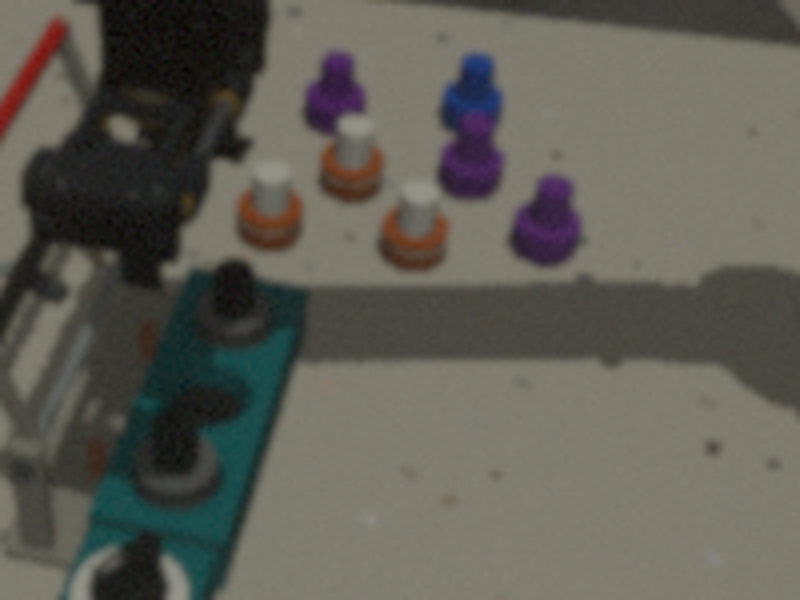

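Run:
```python
from h import *
from scipy.optimize import least_squares as LS
import h
C={n:cam(n) for n in("scene","side","wrist")}
q2={"scene":lambda q:(150+q[0]/3.636,95+q[1]/3.636),"side":lambda q:(200+q[0]/4,100+q[1]/4),"wrist":lambda q:(q[0]/1.5625,q[1]/1.5625)}
def W(p,u): h.U=p; return uw(*u)
Pd=[((-45,-123,50),(306,288)),((45,-123,50),(192,272)),((-45,125,50),(225,545)),((45,125,50),(92,523)),((0,-75,62),(235,318)),((0,75,62),(177,467)),((0,-75,96),(236,268))]
f=lambda p:np.concatenate([proj("side",W(p,u),C["side"])-q2["side"](q) for u,q in Pd])
r=LS(f,U,loss='soft_l1');print(r.x.round(4),f(r.x).round(1))
# fresh, both cameras
for a,b in [((133,119),(355,124)),((251,113),(420,191)),((155,206),(272,172))]:
    print(at("scene",*q2["scene"](a),.064,C["scene"]).round(4),at("side",*q2["side"](b),.064,C["side"]).round(4))
```

```text
[ 0.5691 -0.083  -0.0528] [ 0.7  0.4 -0.4 -0.8  0.7  1.4 -0.8 -0.3 -0.2 -1.9  0.4 -0.6 -0.3  1.6]
[ 0.5129 -0.3893  0.064 ] [ 0.5093 -0.3954  0.064 ]
[ 0.4511 -0.315   0.064 ] [ 0.4486 -0.3186  0.064 ]
[ 0.5709 -0.3143  0.064 ] [ 0.5651 -0.3185  0.064 ]
```

```bash
sed -i 's/^U=.*/U=np.array([.571,-.083,-.061])/' h.py
python3 - <<'E'
from h import *
go([.573,-.0085,.134],176.5)
E
```

```text
t 7.72 pos [ 0.5834 -0.0065  0.3139] yaw 175.7 tilt [-0.002 -0.    -1.   ] shift [ 0.98 -0.27 17.99] az -0.8 F [ 0.2 -0.4  0.6] grip 0.552 0.0
```

>>> drive_tool(
  motion=[
    [[1.0,-0.3,4],[0,0,0],0.1],
    [[0,0,4],[0,0,0],0.1],
    [[0,0,4],[0,0,0],0.1],
    [[0,0,3],[0,0,0],0.1],
    [[0,0,2],[0,0,0],0.1],
    [[0,0,1],[0,0,0],0.1],
    [[0,0,0],[0,0,0],-1],
    [[0,0,0],[0,0,0],-1],
    [[0,0,0],[0,0,0],-1],
    [[0,0,0],[0,0,0],-1],
  ],
  force=15,
)

```text
time: 8.98
position: [0.5745, -0.0087, 0.1361]
tool_rot: [0.117, 3.137, -0.001]
ft_force: [0.3, -0.9, 1.3]
grip_width: 0.338
grip_force: 15.0
```

>>> drive_tool(
  motion=[
    [[0,0,-2],[0,0,0],-1],
    [[0,0,-3],[0,0,0],-1],
    [[0,0,-4],[0,0,0],-1],
    [[0,0,-2],[0,0,0],-1],
    [[0.5,4.2,0],[0,0,0],-1],
    [[0.5,4.2,0],[0,0,0],-1],
    [[0.5,4.2,0],[0,0,0],-1],
    [[0.5,4.2,0],[0,0,0],-1],
    [[0.5,4.2,0],[0,0,0],-1],
    [[0.5,4.2,0],[0,0,0],-1],
    [[0.5,4.2,0],[0,0,0],-1],
    [[0.5,4.3,0],[0,0,0],-1],
  ],
)

```text
time: 10.48
position: [0.5587, 0.3315, 0.2451]
tool_rot: [-0.117, -3.139, 0.001]
ft_force: [0.7, -0.0, -0.3]
grip_width: 0.344
grip_force: 15.0
```

Run:
```python
from h import *
go([.558,.33,.111],176.5)
C=shot("wrist","w3")
```

```text
t 10.47 pos [0.5587 0.3315 0.2451] yaw 175.7 tilt [-0.001 -0.001 -1.   ] shift [ 0.05 -0.14 13.41] az -0.8 F [ 0.7 -0.  -0.3] grip 0.344 15.0
```

View pics/w3.png

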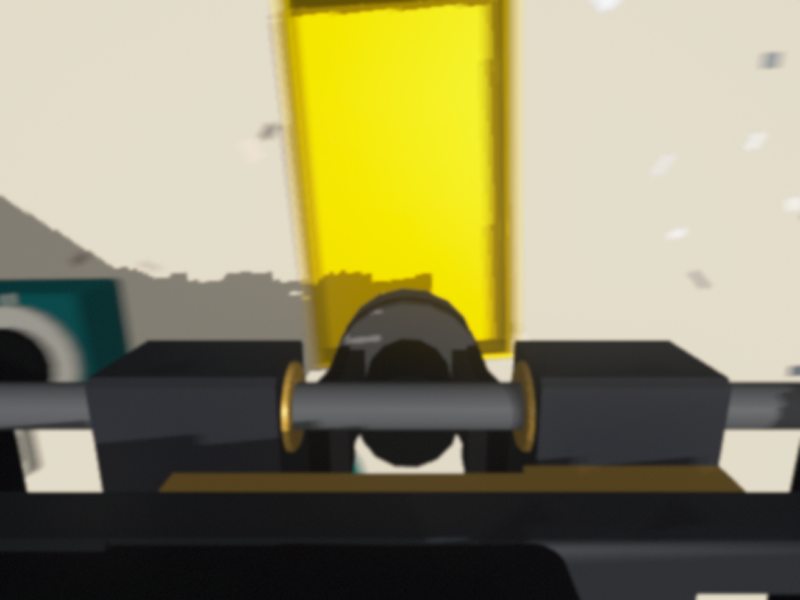

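Run:
```python
from h import *
k=1.5625
for u,v,z in [(322,345,.004),(505,342,.004),(318,366,.035),(512,355,.035),(292,14,.004),(495,3,.004),(278,15,.035),(515,15,.035),(320,200,.004),(490,200,.004)]: print(u,v,at("wrist",u/k,v/k,z).round(3))
```

```text
322 345 [0.598 0.278 0.004]
505 342 [0.605 0.406 0.004]
318 366 [0.602 0.28  0.035]
512 355 [0.603 0.405 0.035]
292 14 [0.39  0.283 0.004]
495 3 [0.392 0.405 0.004]
278 15 [0.399 0.281 0.035]
515 15 [0.407 0.41  0.035]
320 200 [0.499 0.288 0.004]
490 200 [0.507 0.399 0.004]
```

>>> drive_tool(
  motion=[
    [[0.6,0.6,3],[0,0,0],-1],
    [[0,0,3.5],[0,0,0],-1],
    [[0,0,3],[0,0,0],-1],
    [[0,0,2],[0,0,0],-1],
    [[0,0,1.2],[0,0,0],-1],
    [[0,0,0.7],[0,0,0],-1],
    [[0,0,0],[0,0,0],-1],
    [[0,0,0],[0,0,0],0.1],
    [[0,0,0],[0,0,0],0.1],
    [[0,0,0],[0,0,0],0.1],
    [[0,0,-2.5],[0,0,0],0.1],
    [[0,0,-4],[0,0,0],0.1],
  ],
)

```text
time: 12.02
position: [0.5528, 0.3362, 0.1757]
tool_rot: [-0.117, -3.137, 0.002]
ft_force: [0.7, 0.2, 1.7]
grip_width: 0.55
grip_force: 0.0
```

>>> drive_tool(
  motion=[
    [[0,0,-5],[0,0,0],0.1],
    [[-0.3,-5.4,-1.5],[0,0,0],0.1],
    [[-0.3,-5.4,0],[0,0,0],0.1],
    [[-0.3,-5.4,0],[0,0,0],0.1],
    [[-0.3,-5.4,0],[0,0,0],0.1],
    [[-0.3,-5.4,0],[0,0,0],0.1],
    [[-0.3,-5.4,0],[0,0,0],0.1],
    [[-0.3,-5.4,0],[0,0,0],0.1],
    [[-0.3,-5.4,0],[0,0,0],0.1],
    [[-0.3,-5.4,0],[0,0,0],0.1],
    [[0,0,0],[0,0,0],0.1],
  ],
)

```text
time: 13.4
position: [0.5433, -0.156, 0.241]
tool_rot: [-0.131, -3.138, 0.004]
ft_force: [0.2, 0.4, 0.2]
grip_width: 0.551
grip_force: 0.0
```

Run:
```python
from h import *
p=uw(0,-75,134); print(p)
go(p,176.5)
```

```text
[ 0.56642784 -0.15786051  0.134     ]
t 13.4 pos [ 0.5433 -0.156   0.241 ] yaw 175.2 tilt [-0.001 -0.002 -1.   ] shift [-2.32  0.03 10.7 ] az -1.3 F [0.2 0.4 0.2] grip 0.551 0.0
```

>>> drive_tool(
  motion=[
    [[-2.3,0,3],[0,0,0],0.1],
    [[0,0,3],[0,0,0],0.1],
    [[0,0,2.5],[0,0,0],0.1],
    [[0,0,1.5],[0,0,0],0.1],
    [[0,0,0.6],[0,0,0],0.1],
    [[0,0,0],[0,0,0],-1],
    [[0,0,0],[0,0,0],-1],
    [[0,0,0],[0,0,0],-1],
    [[0,0,0],[0,0,0],-1],
  ],
)

```text
time: 14.52
position: [0.5672, -0.1562, 0.1361]
tool_rot: [0.121, 3.138, -0.01]
ft_force: [-0.5, -8.9, 3.1]
grip_width: 0.342
grip_force: 14.9
```

Sideways force shows well 0 sits slightly further towards −y. I'll feel the well's x limits while the cartridge is held.

>>> drive_tool(
  motion=[
    [[0,-0.35,0],[0,0,0],-1],
    [[0.2,0,0],[0,0,0],-1],
    [[0.2,0,0],[0,0,0],-1],
    [[0,0,0],[0,0,0],-1],
  ],
)

```text
time: 15.02
position: [0.5642, -0.1566, 0.1362]
tool_rot: [0.118, 3.135, -0.005]
ft_force: [2.8, -5.8, 1.9]
grip_width: 0.341
grip_force: 15.0
```

>>> drive_tool(
  motion=[
    [[-0.4,0,0],[0,0,0],-1],
    [[-0.2,0,0],[0,0,0],-1],
    [[-0.2,0,0],[0,0,0],-1],
    [[0,0,0],[0,0,0],-1],
  ],
)

```text
time: 15.52
position: [0.5689, -0.1573, 0.135]
tool_rot: [-0.119, -3.135, 0.005]
ft_force: [-5.6, -6.1, 5.5]
grip_width: 0.339
grip_force: 15.0
```

>>> drive_tool(
  motion=[
    [[0.2,-0.3,0],[0,0,0],-1],
    [[0.2,-0.3,0],[0,0,0],-1],
    [[0,0,0],[0,0,0],-1],
  ],
)

```text
time: 15.9
position: [0.5667, -0.1597, 0.1353]
tool_rot: [0.115, 3.139, 0.002]
ft_force: [0.2, 1.1, 2.1]
grip_width: 0.342
grip_force: 14.9
```

>>> drive_tool(
  motion=[
    [[0,-0.3,0],[0,0,0],-1],
    [[0,-0.2,0],[0,0,0],-1],
    [[0,0,0],[0,0,0],-1],
  ],
)

```text
time: 16.27
position: [0.5665, -0.1644, 0.1353]
tool_rot: [0.115, 3.139, 0.003]
ft_force: [1.1, 5.1, 2.2]
grip_width: 0.341
grip_force: 14.9
```

>>> drive_tool(
  motion=[
    [[0,0.3,-2],[0,0,0],-1],
    [[0,0,-3],[0,0,0],-1],
    [[0,0,-4],[0,0,0],-1],
    [[1.7,5.4,-2],[0,0,0],-1],
    [[1.7,5.4,0],[0,0,0],-1],
    [[1.7,5.4,0],[0,0,0],-1],
    [[1.7,5.4,0],[0,0,0],-1],
    [[1.7,5.4,0],[0,0,0],-1],
    [[1.7,5.4,0],[0,0,0],-1],
    [[1.7,5.4,0],[0,0,0],-1],
    [[1.7,5.4,0],[0,0,0],-1],
    [[1.7,5.4,0],[0,0,0],-1],
  ],
)

```text
time: 17.77
position: [0.4506, 0.3333, 0.2464]
tool_rot: [0.12, 3.136, -0.004]
ft_force: [1.1, 1.4, -1.2]
grip_width: 0.34
grip_force: 15.0
```

```bash
sed -i 's/^U=.*/U=np.array([.5712,-.0851,-.061])/' h.py
python3 - <<'E'
from h import *
go([.45,.337,.111],176.5)
E
```

```text
t 17.77 pos [0.4506 0.3333 0.2464] yaw 175.6 tilt [ 0.003 -0.002 -1.   ] shift [ 0.14  0.4  13.54] az -0.9 F [ 1.1  1.4 -1.2] grip 0.34 15.0
```

>>> drive_tool(
  motion=[
    [[0,0.4,3],[0,0,0],-1],
    [[0,0,3.5],[0,0,0],-1],
    [[0,0,3],[0,0,0],-1],
    [[0,0,2],[0,0,0],-1],
    [[0,0,1.4],[0,0,0],-1],
    [[0,0,0.7],[0,0,0],-1],
    [[0,0,0],[0,0,0],-1],
    [[0,0,0],[0,0,0],0.1],
    [[0,0,0],[0,0,0],0.1],
    [[0,0,0],[0,0,0],0.1],
    [[0,0,-2.5],[0,0,0],0.1],
    [[0,0,-4],[0,0,0],0.1],
  ],
)

```text
time: 19.27
position: [0.4495, 0.3365, 0.174]
tool_rot: [-0.116, -3.137, 0.002]
ft_force: [-0.1, 0.6, 0.5]
grip_width: 0.55
grip_force: 0.0
```

>>> drive_tool(
  motion=[
    [[0,0,-5],[0,0,0],0.1],
    [[0,0,-5],[0,0,0],0.1],
    [[0,-5.5,0],[0,0,9],0.1],
    [[0,-5.5,0],[0,0,0],0.1],
    [[0,-5.5,0],[0,0,0],0.1],
    [[0,-5.5,0],[0,0,0],0.1],
    [[0,-5.5,0],[0,0,0],0.1],
    [[0,-5.5,0],[0,0,0],0.1],
    [[0,-5.5,0],[0,0,0],0.1],
    [[0,-5.5,0],[0,0,0],0.1],
    [[0,-5.5,0],[0,0,0],0.1],
    [[0,-5.5,0],[0,0,0],0.1],
  ],
)

```text
time: 20.78
position: [0.3321, -0.2009, 0.2747]
tool_rot: [0.361, 3.12, -0.001]
ft_force: [1.3, -0.1, 0.4]
grip_width: 0.551
grip_force: 0.0
```

Run:
```python
from h import *
go([.51,-.37,.25])
shot("side","si2",(192,96,320,240)); shot("wrist","w4")
```

```text
t 20.77 pos [ 0.3321 -0.2009  0.2747] yaw 166.8 tilt [ 0.001 -0.001 -1.   ] shift [-21.18 -12.39   2.5 ] az None F [ 1.3 -0.1  0.4] grip 0.551 0.0
```

View pics/w4.png

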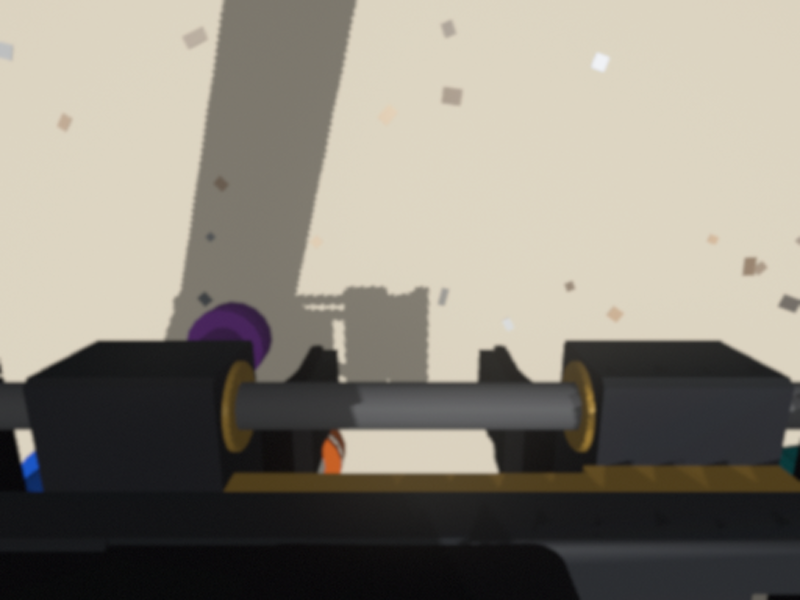

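```bash
cat >> h.py <<'E'
def orange(n):
    "world points (z=.03) and pixels of orange blobs (cartridge bodies)"
    C=cam(n); im=ctrl.get_image(n)[:,:,::-1]
    hsv=cv2.cvtColor(np.ascontiguousarray(im),cv2.COLOR_BGR2HSV); m=cv2.inRange(hsv,(4,120,60),(16,255,255))
    m=cv2.morphologyEx(m,cv2.MORPH_CLOSE,np.ones((5,5)))
    k,_,st,ce=cv2.connectedComponentsWithStats(m)
    for i in range(1,k):
        if st[i,4]>40: x,y,w,h=st[i,:4]; print(n,st[i].tolist(),ce[i].round(1),"bbox bottom-ctr ->",at(n,x+w/2,y+h/2,.015,C)[:2].round(4))
E
python3 - <<'E'
from h import *
orange("side");orange("scene")
for f in [(.5105,-.392),(.449,-.3165),(.567,-.316)]:
    print(f,proj("side",(*f,.015)).round(1),proj("scene",(*f,.015)).round(1))
E
```

```text
side [199, 105, 18, 26, 112] [208.2 116.4] bbox bottom-ctr -> [ 0.8126 -0.4818]
side [184, 133, 16, 21, 96] [191.9 142.2] bbox bottom-ctr -> [ 0.8227 -0.3261]
side [281, 137, 14, 13, 108] [287.1 143.9] bbox bottom-ctr -> [ 0.5077 -0.3926]
side [260, 149, 15, 13, 120] [267.  155.6] bbox bottom-ctr -> [ 0.5646 -0.3163]
side [296, 153, 16, 14, 127] [303.  160.6] bbox bottom-ctr -> [ 0.4464 -0.3181]
scene [493, 19, 19, 39, 376] [505.1  41.8] bbox bottom-ctr -> [-0.5427  0.2359]
scene [481, 65, 31, 28, 521] [498.3  78.4] bbox bottom-ctr -> [-0.3061  0.2881]
scene [211, 129, 17, 17, 162] [220.  138.3] bbox bottom-ctr -> [ 0.4545 -0.3159]
scene [180, 130, 17, 17, 163] [188.5 139.6] bbox bottom-ctr -> [ 0.5138 -0.3909]
scene [184, 152, 20, 18, 127] [196.2 161.5] bbox bottom-ctr -> [ 0.5696 -0.3195]
(0.5105, -0.392) [287.2 143.5] [188.9 137.7]
(0.449, -0.3165) [303.1 160.2] [220.5 136.3]
(0.567, -0.316) [266.8 155.5] [195.5 161. ]
```

>>> drive_tool(
  motion=[
    [[0,0,0],[0,0,-9.7],0.1],
    [[-4,-1.7,1.2],[0,0,0],0.1],
    [[-4,-1.7,1.2],[0,0,0],0.1],
    [[-4,-1.7,1.2],[0,0,0],0.1],
    [[-4,-1.7,1.2],[0,0,0],0.1],
    [[-4,-1.7,1.2],[0,0,0],0.1],
    [[-4.1,-1.7,1.2],[0,0,0],0.1],
    [[0,0,0],[0,0,0],0.1],
  ],
)

```text
time: 21.98
position: [0.569, -0.3143, 0.1996]
tool_rot: [-0.093, -3.139, -0.005]
ft_force: [-0.6, 0.3, -0.6]
grip_width: 0.553
grip_force: 0.0
```

Run:
```python
from h import *
go([.567,-.3175,.103],176.5)
px=lambda q:np.array([150+q[0]/3.636,95+q[1]/3.636])
for q in [(301,28),(190,38),(32,92)]: print(at("scene",*px(q),.064).round(3))
orange("side")
```

```text
t 21.98 pos [ 0.569  -0.3143  0.1996] yaw 176.6 tilt [-0.002  0.004 -1.   ] shift [ 0.16 -0.36  9.66] az 0.1 F [-0.6  0.3 -0.6] grip 0.553 0.0
[ 0.35  -0.342  0.064]
[ 0.415 -0.412  0.064]
[ 0.54  -0.478  0.064]
side [198, 105, 19, 29, 126] [207.1 118.1] bbox bottom-ctr -> [ 0.8117 -0.4722]
side [190, 135, 10, 9, 42] [194.5 138.2] bbox bottom-ctr -> [ 0.8196 -0.3492]
side [281, 137, 14, 13, 107] [287.3 144. ] bbox bottom-ctr -> [ 0.5077 -0.3926]
side [179, 144, 13, 20, 92] [184.4 154. ] bbox bottom-ctr -> [ 0.8261 -0.2691]
side [260, 149, 15, 13, 119] [267.1 155.7] bbox bottom-ctr -> [ 0.5646 -0.3163]
side [296, 153, 16, 14, 131] [302.8 160.4] bbox bottom-ctr -> [ 0.4464 -0.3181]
```

>>> drive_tool(
  motion=[
    [[0.2,-0.3,3],[0,0,0],0.1],
    [[0,0,3],[0,0,0],0.1],
    [[0,0,2.2],[0,0,0],0.1],
    [[0,0,1.4],[0,0,0],0.1],
    [[0,0,0],[0,0,0],-1],
    [[0,0,0],[0,0,0],-1],
    [[0,0,0],[0,0,0],-1],
    [[0,0,0],[0,0,0],-1],
  ],
  force=25,
)

```text
time: 23.02
position: [0.5653, -0.3194, 0.1077]
tool_rot: [0.097, 3.138, -0.001]
ft_force: [-0.2, 0.7, 4.0]
grip_width: 0.339
grip_force: 25.0
```

>>> drive_tool(
  motion=[
    [[0,0,-2],[0,0,0],-1],
    [[0,0,-3.5],[0,0,0],-1],
    [[0,0,-3.5],[0,0,0],-1],
    [[0.2,4,0],[0,0,0],-1],
    [[0.2,4,0],[0,0,0],-1],
    [[0.2,4,0],[0,0,0],-1],
    [[0.2,4,0],[0,0,0],-1],
    [[0,0,0],[0,0,0],-1],
  ],
)

```text
time: 24.02
position: [0.5672, -0.1542, 0.1975]
tool_rot: [0.087, 3.139, 0.002]
ft_force: [-0.5, 0.2, -0.6]
grip_width: 0.335
grip_force: 25.0
```

Run:
```python
from h import *
go([.5666,-.16,.1397],176.5)
```

```text
t 24.02 pos [ 0.5672 -0.1542  0.1975] yaw 176.8 tilt [ 0.001  0.002 -1.   ] shift [ 0.03 -0.59  5.78] az 0.3 F [-0.5  0.2 -0.6] grip 0.335 25.0
```

>>> drive_tool(
  motion=[
    [[0,-0.6,2.5],[0,0,0],-1],
    [[0,0,0],[0,0,0],-1],
    [[0,0,0.8],[0,0,0],-1],
    [[0,0,0.8],[0,0,0],-1],
    [[0,0,0.8],[0,0,0],-1],
    [[0,0,0],[0,0,0],-1],
  ],
)

```text
time: 24.78
position: [0.5657, -0.1645, 0.1463]
tool_rot: [-0.097, -3.139, -0.001]
ft_force: [0.1, 1.1, -2.5]
grip_width: 0.335
grip_force: 25.0
```

>>> drive_tool(
  motion=[
    [[0,0.1,0.4],[0,0,0],-1],
    [[0,0,0.3],[0,0,0],-1],
    [[0,0,0],[0,0,0],-1],
  ],
)

```text
time: 25.15
position: [0.5661, -0.1642, 0.1401]
tool_rot: [-0.098, -3.14, 0.0]
ft_force: [-0.4, 0.3, -2.2]
grip_width: 0.335
grip_force: 25.0
```

Run:
```python
from h import *
go([.5666,-.16,.1397],176.5)
orange("side"); orange("scene")
```

```text
t 25.15 pos [ 0.5661 -0.1642  0.1401] yaw 176.4 tilt [-0. -0. -1.] shift [-0.02  0.42  0.04] az -0.1 F [-0.4  0.3 -2.2] grip 0.335 25.0
side [179, 111, 33, 53, 246] [194.1 138.5] bbox bottom-ctr -> [ 0.8214 -0.3603]
side [280, 137, 15, 13, 109] [286.9 143.6] bbox bottom-ctr -> [ 0.5094 -0.3922]
side [296, 153, 15, 15, 106] [302.6 161.5] bbox bottom-ctr -> [ 0.4478 -0.3154]
side [250, 178, 17, 9, 96] [257.6 182.1] bbox bottom-ctr -> [ 0.5697 -0.1863]
scene [493, 20, 19, 37, 372] [505.1  41.8] bbox bottom-ctr -> [-0.5427  0.2359]
scene [481, 66, 31, 27, 510] [498.3  78.4] bbox bottom-ctr -> [-0.3036  0.2889]
scene [180, 130, 16, 17, 158] [188.3 139.6] bbox bottom-ctr -> [ 0.5147 -0.3922]
scene [226, 175, 19, 15, 151] [234.4 183.6] bbox bottom-ctr -> [ 0.5581 -0.1727]
```

>>> drive_tool(
  motion=[
    [[0,0,0.2],[0,0,0],-1],
    [[0,0,0],[0,0,0],-0.15],
    [[0,0,0],[0,0,0],0.1],
    [[0,0,0],[0,0,0],0.1],
    [[0,0,-3],[0,0,0],0.1],
    [[0,0,-4],[0,0,0],0.1],
    [[0,0,0],[0,0,0],0.1],
  ],
)

```text
time: 26.12
position: [0.5683, -0.1644, 0.2121]
tool_rot: [0.097, 3.133, -0.003]
ft_force: [-0.3, -0.4, -1.5]
grip_width: 0.551
grip_force: 0.0
```

Run:
```python
from h import *
go([.511,-.392,.2],176.5)
orange("side"); shot("side","si3",(200,110,120,90))
print(proj("side",uw(0,-75,62)),proj("side",uw(0,-75,96)))
```

```text
t 26.12 pos [ 0.5683 -0.1644  0.2121] yaw 176.4 tilt [ 0.007 -0.002 -1.   ] shift [  4.31 -23.07   1.22] az -0.1 F [-0.3 -0.4 -1.5] grip 0.551 0.0
side [179, 106, 38, 58, 284] [196.2 135.2] bbox bottom-ctr -> [ 0.8173 -0.3756]
side [281, 137, 14, 13, 106] [287.1 143.7] bbox bottom-ctr -> [ 0.5077 -0.3926]
side [296, 154, 15, 13, 106] [302.5 161.2] bbox bottom-ctr -> [ 0.4478 -0.3154]
side [250, 173, 17, 14, 128] [258.4 180.3] bbox bottom-ctr -> [ 0.5717 -0.197 ]
[258.14129351 177.02848488] [258.35545841 168.09686818]
```

View pics/si3.png

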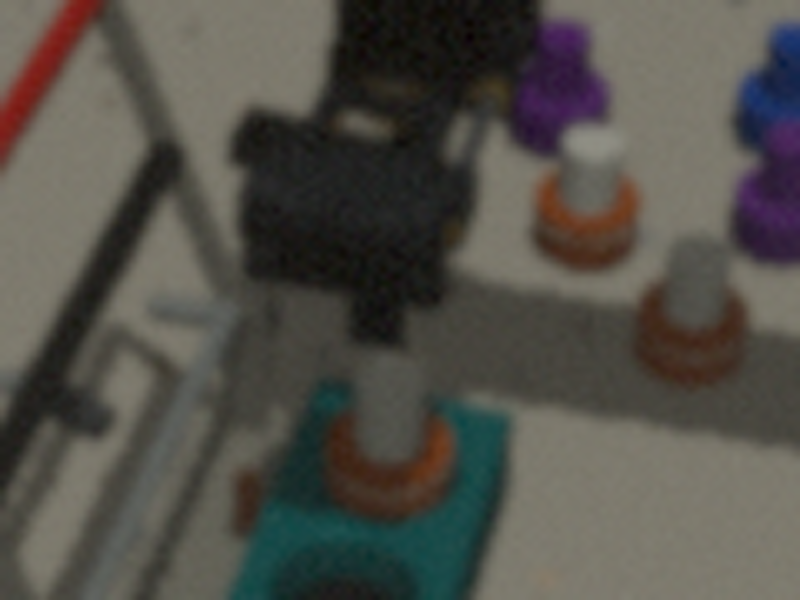

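Run:
```python
from h import *
orange("scene")
def tri(a,b):
    A=[];B=[]
    for n,q in(("side",a),("scene",b)):
        o,d=ray(n,*q); d/=np.linalg.norm(d); P=np.eye(3)-np.outer(d,d); A.append(P);B.append(P@o)
    x=np.linalg.lstsq(np.vstack(A),np.hstack(B),rcond=None); return x[0].round(4)
print("A",tri((288,143.5),(188.5,138.5)),"W0",tri((258.5,180),(235.5,182.5)))
```

```text
scene [493, 19, 19, 38, 375] [505.1  41.8] bbox bottom-ctr -> [-0.5457  0.2349]
scene [481, 65, 31, 28, 504] [498.4  78.4] bbox bottom-ctr -> [-0.3061  0.2881]
scene [180, 130, 17, 17, 163] [188.5 139.5] bbox bottom-ctr -> [ 0.5138 -0.3909]
scene [226, 172, 19, 18, 187] [235.6 182. ] bbox bottom-ctr -> [ 0.554  -0.1759]
A [ 0.5091 -0.3967  0.0097] W0 [ 0.5686 -0.1638  0.0422]
```

Run:
```python
from h import *
for p in [(.511,-.392,.064),(.511,-.392,0),(.449,-.317,.064),(.568,-.164,.096),(.568,-.164,.114),(.568,-.164,.05)]:
    print(p,((proj("side",p)-[200,110])*6.667).round(0))
im=cv2.imread("pics/raw_si3.png"); g=im[150:200,259].astype(int); print([(150+i,*map(int,x)) for i,x in enumerate(g) if i%1==0][:44])
```

```text
(0.511, -0.392, 0.064) [587. 144.]
(0.511, -0.392, 0) [578. 247.]
(0.449, -0.317, 0.064) [699. 254.]
(0.568, -0.164, 0.096) [388. 381.]
(0.568, -0.164, 0.114) [388. 348.]
(0.568, -0.164, 0.05) [386. 461.]
[(150, 22, 24, 24), (151, 8, 15, 14), (152, 23, 19, 27), (153, 19, 20, 22), (154, 12, 16, 19), (155, 18, 23, 22), (156, 26, 28, 28), (157, 17, 24, 27), (158, 25, 29, 27), (159, 27, 30, 33), (160, 28, 30, 29), (161, 34, 39, 40), (162, 49, 59, 61), (163, 67, 76, 77), (164, 77, 83, 85), (165, 72, 80, 81), (166, 75, 82, 83), (167, 74, 81, 83), (168, 73, 81, 81), (169, 71, 78, 78), (170, 77, 85, 84), (171, 75, 81, 82), (172, 73, 80, 80), (173, 75, 84, 82), (174, 76, 82, 83), (175, 73, 82, 80), (176, 72, 78, 80), (177, 74, 81, 80), (178, 69, 76, 82), (179, 51, 59, 72), (180, 34, 43, 66), (181, 23, 38, 65), (182, 31, 41, 67), (183, 41, 52, 71), (184, 43, 57, 70), (185, 40, 51, 69), (186, 33, 46, 65), (187, 34, 41, 47), (188, 45, 52, 34), (189, 64, 65, 28), (190, 71, 72, 26), (191, 70, 71, 24), (192, 68, 70, 25), (193, 63, 63, 29)]
```

The cartridge appears to be in well 0, perhaps 3 mm high. I'll press its top gently with closed fingers to check.

>>> drive_tool(
  motion=[
    [[0,0,1.5],[0,0,0],-1],
    [[0,0,1.5],[0,0,0],-1],
    [[0,0,0],[0,0,0],-1],
    [[0,0,0.6],[0,0,0],-1],
    [[0,0,0],[0,0,0],-1],
  ],
)

```text
time: 26.9
position: [0.5661, -0.164, 0.1719]
tool_rot: [-0.098, -3.14, -0.0]
ft_force: [-0.1, -0.6, -0.4]
grip_width: 0.069
grip_force: 0.0
```

>>> drive_tool(
  motion=[
    [[0,0,0.5],[0,0,0],-1],
    [[0,0,0.3],[0,0,0],-1],
    [[0,0,0],[0,0,0],-1],
  ],
)

```text
time: 27.28
position: [0.5664, -0.1639, 0.1643]
tool_rot: [0.098, 3.14, -0.0]
ft_force: [-0.6, -0.1, 1.2]
grip_width: 0.01
grip_force: 0.6
```

>>> drive_tool(
  motion=[
    [[0,0,-3.5],[0,0,0],0.1],
    [[0.7,-3.8,-2],[0,0,0],0.1],
    [[0.7,-3.8,0],[0,0,0],0.1],
    [[0.7,-3.9,0],[0,0,0],0.1],
    [[0.7,-3.9,0],[0,0,0],0.1],
    [[0.7,-3.9,0],[0,0,0],0.1],
    [[0.6,-3.8,0],[0,0,0],0.1],
    [[0,0,0],[0,0,0],0.1],
  ],
)

```text
time: 28.28
position: [0.5085, -0.3964, 0.2189]
tool_rot: [-0.108, -3.138, 0.003]
ft_force: [-0.6, 0.2, -0.2]
grip_width: 0.542
grip_force: 0.0
```

Run:
```python
from h import *
orange("side")
go([.511,-.392,.103],176.5)
```

```text
side [190, 106, 26, 39, 177] [202.4 125.3] bbox bottom-ctr -> [ 0.8168 -0.4331]
side [281, 137, 14, 13, 100] [287.6 143.9] bbox bottom-ctr -> [ 0.5077 -0.3926]
side [296, 153, 16, 14, 123] [302.8 160.6] bbox bottom-ctr -> [ 0.4464 -0.3181]
side [249, 172, 18, 15, 138] [257.7 179.8] bbox bottom-ctr -> [ 0.5736 -0.1988]
t 28.32 pos [ 0.5098 -0.3936  0.2189] yaw 176.2 tilt [-0.001  0.    -1.   ] shift [-0.12  0.17 11.59] az -0.3 F [0.3 0.6 0.3] grip 0.547 0.0
```

>>> drive_tool(
  motion=[
    [[-0.1,0.1,3.5],[0,0,0],0.1],
    [[0,0,3.5],[0,0,0],0.1],
    [[0,0,2.5],[0,0,0],0.1],
    [[0,0,1.8],[0,0,0],0.1],
    [[0,0,0],[0,0,0],-1],
    [[0,0,0],[0,0,0],-1],
    [[0,0,0],[0,0,0],-1],
    [[0,0,0],[0,0,0],-1],
  ],
  force=25,
)

```text
time: 29.32
position: [0.5127, -0.3918, 0.1077]
tool_rot: [0.098, 3.138, -0.003]
ft_force: [-0.6, -1.0, 2.2]
grip_width: 0.337
grip_force: 24.9
```

>>> drive_tool(
  motion=[
    [[0,0,-3],[0,0,0],-1],
    [[0,0,-4.5],[0,0,0],-1],
    [[0,0,-4.2],[0,0,0],-1],
    [[-0.5,4.8,0],[0,0,0],-1],
    [[-0.5,4.8,0],[0,0,0],-1],
    [[-0.5,4.8,0],[0,0,0],-1],
    [[-0.5,4.8,0],[0,0,0],-1],
    [[-0.5,4.8,0],[0,0,0],-1],
    [[-0.5,4.8,0],[0,0,0],-1],
    [[-0.5,4.8,0],[0,0,0],-1],
    [[-0.4,4.9,0],[0,0,0],-1],
    [[0,0,0],[0,0,0],-1],
  ],
)

```text
time: 30.82
position: [0.5747, -0.0029, 0.2235]
tool_rot: [0.084, 3.14, 0.005]
ft_force: [-0.6, 0.2, -0.9]
grip_width: 0.339
grip_force: 24.9
```

Run:
```python
from h import *
ctrl.get_image("side"); ctrl.get_image("side")
go([.5755,-.0105,.1397],176.5)
```

```text
t 30.93 pos [ 0.5746 -0.0089  0.2231] yaw 176.5 tilt [-0.    -0.001 -1.   ] shift [-0.11 -0.15  8.34] az 0.0 F [ 0.1 -1.9 -1.9] grip 0.336 24.9
```

>>> drive_tool(
  motion=[
    [[-0.1,-0.1,3],[0,0,0],-1],
    [[0,0,2.5],[0,0,0],-1],
    [[0,0,0],[0,0,0],-1],
    [[0,0,0.8],[0,0,0],-1],
    [[0,0,0.8],[0,0,0],-1],
    [[0,0,0.8],[0,0,0],-1],
    [[0,0,0.4],[0,0,0],-1],
    [[0,0,0],[0,0,0],-1],
  ],
)

```text
time: 31.92
position: [0.5758, -0.0103, 0.1401]
tool_rot: [-0.097, -3.14, 0.0]
ft_force: [-0.4, 0.2, -2.1]
grip_width: 0.34
grip_force: 24.9
```

Reached full depth with no side force. I'll release it and go to fB.

>>> drive_tool(
  motion=[
    [[0,0,0.1],[0,0,0],-0.15],
    [[0,0,0],[0,0,0],0.1],
    [[0,0,0],[0,0,0],0.1],
    [[0,0,-3],[0,0,0],0.1],
    [[0,0,-4.5],[0,0,0],0.1],
    [[1.8,-5,0],[0,0,0],0.1],
    [[1.8,-5,0],[0,0,0],0.1],
    [[1.8,-5,0],[0,0,0],0.1],
    [[1.8,-5,0],[0,0,0],0.1],
    [[1.8,-5,0],[0,0,0],0.1],
    [[1.8,-5,0],[0,0,0],0.1],
    [[0,0,0],[0,0,0],0.1],
  ],
)

```text
time: 33.42
position: [0.4465, -0.308, 0.2144]
tool_rot: [-0.111, -3.139, 0.003]
ft_force: [-0.4, 0.2, 0.3]
grip_width: 0.547
grip_force: 0.0
```

Run:
```python
from h import *
orange("side"); orange("scene")
go([.449,-.317,.103],176.5)
```

```text
side [179, 105, 38, 59, 283] [197.  133.8] bbox bottom-ctr -> [ 0.8181 -0.3784]
side [296, 153, 16, 14, 112] [302.9 160.9] bbox bottom-ctr -> [ 0.4464 -0.3181]
side [249, 172, 19, 15, 141] [257.9 179.9] bbox bottom-ctr -> [ 0.5721 -0.1992]
side [235, 211, 20, 15, 142] [244.5 218.4] bbox bottom-ctr -> [ 0.5794 -0.0399]
scene [493, 19, 19, 39, 374] [505.2  41.8] bbox bottom-ctr -> [-0.5427  0.2359]
scene [481, 65, 31, 28, 515] [498.3  78.4] bbox bottom-ctr -> [-0.3061  0.2881]
scene [211, 129, 17, 17, 156] [219.8 138.5] bbox bottom-ctr -> [ 0.4545 -0.3159]
scene [225, 172, 20, 18, 186] [235.5 182.4] bbox bottom-ctr -> [ 0.5549 -0.177 ]
scene [270, 201, 21, 20, 206] [279.6 212.3] bbox bottom-ctr -> [ 0.5601 -0.0166]
t 33.52 pos [ 0.4493 -0.3031  0.2143] yaw 176.4 tilt [ 0.  0. -1.] shift [-0.06 -1.39 11.13] az -0.1 F [1.  0.2 0.1] grip 0.548 0.0
```

>>> drive_tool(
  motion=[
    [[-0.1,-1.4,3.5],[0,0,0],0.1],
    [[0,0,3.5],[0,0,0],0.1],
    [[0,0,2.5],[0,0,0],0.1],
    [[0,0,1.4],[0,0,0],0.1],
    [[0,0,0],[0,0,0],-1],
    [[0,0,0],[0,0,0],-1],
    [[0,0,0],[0,0,0],-1],
    [[0,0,0],[0,0,0],-1],
  ],
)

```text
time: 34.52
position: [0.4503, -0.3175, 0.1065]
tool_rot: [0.098, 3.138, -0.002]
ft_force: [0.4, 0.1, 2.4]
grip_width: 0.338
grip_force: 25.0
```

>>> drive_tool(
  motion=[
    [[0,0,-3],[0,0,0],-1],
    [[0,0,-4.5],[0,0,0],-1],
    [[0,0,-4.2],[0,0,0],-1],
    [[-1.8,4,0],[0,0,0],-1],
    [[-1.8,4,0],[0,0,0],-1],
    [[-1.8,4,0],[0,0,0],-1],
    [[-1.8,4,0],[0,0,0],-1],
    [[-1.7,4,0],[0,0,0],-1],
    [[-1.7,4,0],[0,0,0],-1],
    [[0,0,0],[0,0,0],-1],
    [[0,0,0],[0,0,0],-1],
  ],
)

```text
time: 35.9
position: [0.5697, -0.0848, 0.2219]
tool_rot: [-0.098, -3.139, 0.001]
ft_force: [1.0, -0.9, -1.4]
grip_width: 0.333
grip_force: 25.0
```

Run:
```python
from h import *
go([.5712,-.0855,.1385],176.5)
```

```text
t 35.9 pos [ 0.5697 -0.0848  0.2219] yaw 176.4 tilt [-0.001 -0.001 -1.   ] shift [-0.16 -0.05  8.34] az -0.1 F [ 1.  -0.9 -1.4] grip 0.333 25.0
```

>>> drive_tool(
  motion=[
    [[-0.1,-0.1,3],[0,0,0],-1],
    [[0,0,2.5],[0,0,0],-1],
    [[0,0,0],[0,0,0],-1],
    [[0,0,0.8],[0,0,0],-1],
    [[0,0,0.8],[0,0,0],-1],
    [[0,0,0.8],[0,0,0],-1],
    [[0,0,0.4],[0,0,0],-1],
    [[0,0,0],[0,0,0],-1],
  ],
)

```text
time: 36.9
position: [0.5711, -0.0851, 0.1391]
tool_rot: [-0.097, -3.14, 0.0]
ft_force: [-0.1, -0.4, -0.7]
grip_width: 0.336
grip_force: 25.0
```

>>> drive_tool(
  motion=[
    [[0,0,0.1],[0,0,0],-0.15],
    [[0,0,0],[0,0,0],0.1],
    [[0,0,0],[0,0,0],0.1],
    [[0,0,-3],[0,0,0],0.1],
    [[0,0,-4.5],[0,0,0],0.1],
    [[2,0,-5],[0,0,0],0.1],
    [[4,0,-5],[0,0,0],0.1],
    [[4,0,-2],[0,0,0],0.1],
    [[0,0,0],[0,0,0],0.1],
  ],
)

```text
time: 38.02
position: [0.4715, -0.0791, 0.3348]
tool_rot: [0.099, 3.135, -0.004]
ft_force: [0.8, 0.2, -0.9]
grip_width: 0.547
grip_force: 0.0
```

Run:
```python
from h import *
go([.45,-.09,.35],86.5); orange("side")
shot("scene","sc4",(190,100,300,225))
for y in(-75,0,75): print(proj("scene",uw(0,y,96)),proj("side",uw(0,y,96)))
```

```text
t 38.02 pos [ 0.4715 -0.0791  0.3348] yaw 176.4 tilt [ 0.005 -0.003 -1.   ] shift [ 2.07 -1.23 -1.53] az 89.9 F [ 0.8  0.2 -0.9] grip 0.547 0.0
side [199, 105, 18, 26, 113] [207.9 116.7] bbox bottom-ctr -> [ 0.8126 -0.4818]
side [249, 172, 19, 14, 129] [258.9 178.8] bbox bottom-ctr -> [ 0.5725 -0.2013]
side [242, 191, 19, 13, 115] [251.3 197.6] bbox bottom-ctr -> [ 0.5778 -0.1211]
side [235, 211, 20, 14, 143] [244.5 218.3] bbox bottom-ctr -> [ 0.5798 -0.0417]
[235.762676   169.80064593] [258.35545841 168.09686818]
[257.58421602 184.74871144] [251.39765743 186.27584044]
[280.61812556 200.52726733] [243.66097544 206.48983155]
```

View pics/sc4.png

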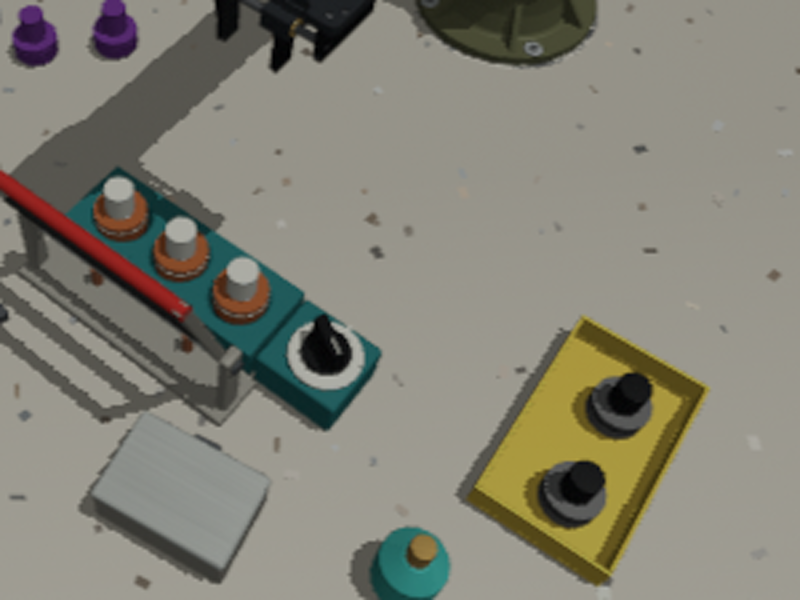

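All three fresh cartridges are seated in a row, with necks at about (118,185), (181,227) and (242,270). Both spent ones stand upright in the tray at (618,400) and (572,490). Next I'll close the clamp.

>>> drive_tool(
  motion=[
    [[0,0,-2.5],[0,0,10],0.1],
    [[0,0,0],[0,0,10],0.1],
    [[0,0,0],[0,0,10],0.1],
    [[0,0,0],[0,0,10],0.1],
    [[0,0,0],[0,0,10],0.1],
    [[0,0,0],[0,0,10],0.1],
    [[0,0,0],[0,0,10],0.1],
    [[0,0,0],[0,0,10],0.1],
    [[0,0,0],[0,0,10],0.1],
    [[0,5,0],[0,0,0],0.1],
    [[0,5,0],[0,0,0],0.1],
    [[0,5,0],[0,0,0],0.1],
  ],
)

```text
time: 39.62
position: [0.6242, -0.0885, 0.3549]
tool_rot: [-2.288, -2.15, 0.001]
ft_force: [1.1, -0.5, 1.2]
grip_width: 0.55
grip_force: 0.0
```

>>> drive_tool(
  motion=[
    [[0,4,0],[0,0,0],0.3],
    [[0,4,0],[0,0,0],0.3],
    [[0,0,0],[0,0,0],0.3],
    [[0,0,0],[0,0,0],0.3],
  ],
)

```text
time: 40.12
position: [0.7018, -0.0929, 0.355]
tool_rot: [-2.287, -2.15, 0.002]
ft_force: [0.4, -0.7, -0.2]
grip_width: 0.646
grip_force: 0.0
```

Run:
```python
from h import *
go(uw(131.7,0,296),86.5)
```

```text
t 40.12 pos [ 0.7018 -0.0929  0.355 ] yaw 86.5 tilt [-0.003  0.001 -1.   ] shift [-0.02  0.11  5.9 ] az -0.0 F [ 0.4 -0.7 -0.2] grip 0.646 0.0
```

>>> drive_tool(
  motion=[
    [[0,0,2],[0,0,0],0.3],
    [[0,0,2],[0,0,0],0.3],
    [[0,0,1.6],[0,0,0],0.3],
    [[0,0,0],[0,0,0],-1],
    [[0,0,0],[0,0,0],-1],
    [[0,0,0],[0,0,0],-1],
    [[0,0,0],[0,0,0],-1],
  ],
  force=8,
)

```text
time: 41.0
position: [0.7021, -0.0932, 0.3018]
tool_rot: [2.289, 2.151, 0.001]
ft_force: [0.2, -0.1, -0.1]
grip_width: 0.284
grip_force: 0.0
```

>>> drive_tool(
  motion=[
    [[0,0,0],[0,0,0],-1],
    [[0,0,0],[0,0,0],-1],
    [[0,0,0],[0,0,0],-1],
  ],
)

```text
time: 41.38
position: [0.7029, -0.0933, 0.3018]
tool_rot: [2.288, 2.15, 0.004]
ft_force: [5.7, 0.4, 1.6]
grip_width: 0.155
grip_force: 8.0
```

>>> drive_tool(
  motion=[
    [[0,-1.55,-0.45],[0,0,0],-1],
    [[0,-1.6,-0.3],[0,0,0],-1],
    [[0,-1.6,-0.15],[0,0,0],-1],
    [[0,-1.6,0],[0,0,0],-1],
    [[0,-1.6,0.2],[0,0,0],-1],
    [[0,-1.55,0.35],[0,0,0],-1],
    [[0,-1.5,0.5],[0,0,0],-1],
    [[0,-1.45,0.65],[0,0,0],-1],
    [[0,-1.4,0.8],[0,0,0],-1],
    [[0,-1.3,0.95],[0,0,0],-1],
    [[0,0,0],[0,0,0],-1],
  ],
)

```text
time: 42.75
position: [0.5489, -0.0836, 0.2747]
tool_rot: [-2.287, -2.149, 0.004]
ft_force: [-2.5, 0.2, -1.9]
grip_width: 0.153
grip_force: 8.0
```

Run:
```python
from h import *
for a in (.8,.9,1.): go(uw(80-160*np.cos(a),0,94+160*np.sin(a)+54),86.5)
```

```text
t 42.75 pos [ 0.5489 -0.0836  0.2747] yaw 86.4 tilt [-0.004  0.    -1.   ] shift [-0.01 -0.9   1.19] az -0.1 F [-2.5  0.2 -1.9] grip 0.153 8.0
t 42.75 pos [ 0.5489 -0.0836  0.2747] yaw 86.4 tilt [-0.004  0.    -1.   ] shift [-0.01  0.29  0.13] az -0.1 F [-2.5  0.2 -1.9] grip 0.153 8.0
t 42.75 pos [ 0.5489 -0.0836  0.2747] yaw 86.4 tilt [-0.004  0.    -1.   ] shift [-0.01  1.59 -0.8 ] az -0.1 F [-2.5  0.2 -1.9] grip 0.153 8.0
```

>>> drive_tool(
  motion=[
    [[0,-1.2,1.05],[0,0,0],-1],
    [[0,-1.1,1.15],[0,0,0],-1],
    [[0,-1.0,1.25],[0,0,0],-1],
    [[0,-0.85,1.35],[0,0,0],-1],
    [[0,-0.7,1.45],[0,0,0],-1],
    [[0,-0.55,1.5],[0,0,0],-1],
    [[0,0,0],[0,0,0],-1],
  ],
  force=15,
)

```text
time: 43.62
position: [0.4979, -0.0804, 0.1968]
tool_rot: [2.288, 2.15, 0.004]
ft_force: [9.7, -0.0, -7.7]
grip_width: 0.152
grip_force: 15.0
```

Run:
```python
from h import *
for a in (.2,.3,.4): go(uw(80-160*np.cos(a),0,94+160*np.sin(a)+54),86.5)
```

```text
t 43.62 pos [ 0.4979 -0.0804  0.1968] yaw 86.5 tilt [ 0.003  0.    -1.   ] shift [-0.02 -0.35  1.7 ] az -0.0 F [ 9.7 -0.  -7.7] grip 0.152 15.0
t 43.62 pos [ 0.4979 -0.0804  0.1968] yaw 86.5 tilt [ 0.003  0.    -1.   ] shift [-0.02  0.06  0.16] az -0.0 F [ 9.7 -0.  -7.7] grip 0.152 15.0
t 43.62 pos [ 0.4979 -0.0804  0.1968] yaw 86.5 tilt [ 0.003  0.    -1.   ] shift [-0.02  0.61 -1.34] az -0.0 F [ 9.7 -0.  -7.7] grip 0.152 15.0
```

>>> drive_tool(
  motion=[
    [[0,0.4,0],[0,0,0],0],
    [[0,0,0],[0,0,0],0],
    [[0,0,0],[0,0,0],0],
    [[0,0,-2.5],[0,0,0],0],
    [[0,0,-2.5],[0,0,0],0],
    [[0,-0.5,0],[0,0,0],-1],
    [[0,0,0],[0,0,0],-1],
    [[0,0,0],[0,0,0],-1],
    [[0,0,0],[0,0,0],-1],
    [[0,0,0],[0,0,0],-1],
  ],
)

```text
time: 44.88
position: [0.4956, -0.0804, 0.2476]
tool_rot: [-2.289, -2.151, 0.001]
ft_force: [0.1, 0.5, -0.1]
grip_width: 0.039
grip_force: 0.0
```

Run:
```python
from h import *
go(uw(-77,0,171),86.5)
```

```text
t 44.88 pos [ 0.4956 -0.0804  0.2476] yaw 86.4 tilt [-0.001  0.    -1.   ] shift [-0.01 -0.12  7.66] az -0.1 F [ 0.1  0.5 -0.1] grip 0.039 0.0
```

>>> drive_tool(
  motion=[
    [[0,0,2],[0,0,0],-1],
    [[0,0,0.8],[0,0,0],-1],
    [[0,0,0.8],[0,0,0],-1],
    [[0,0,0.8],[0,0,0],-1],
    [[0,0,0.8],[0,0,0],-1],
    [[0,-0.1,0.8],[0,0,0],-1],
    [[0,0,0.6],[0,0,0],-1],
    [[0,0,0.5],[0,0,0],-1],
    [[0,0,0.4],[0,0,0],-1],
    [[0,0,0],[0,0,0],-1],
  ],
)

```text
time: 46.12
position: [0.4951, -0.0804, 0.1727]
tool_rot: [2.289, 2.151, 0.001]
ft_force: [0.4, 0.0, -0.1]
grip_width: 0.007
grip_force: 0.0
```

Run:
```python
from h import *
C=shot("wrist","w5")
for a in(0,.15,.3): print(a,[(proj("wrist",uw(80-160*np.cos(a),y,94+160*np.sin(a)),C)*1.5625).round() for y in(60,117)])
```

```text
0 [array([398., 198.]), array([396.,   9.])]
0.15 [array([402., 202.]), array([401., -20.])]
0.3 [array([423., 206.]), array([425., -61.])]
```

View pics/w5.png

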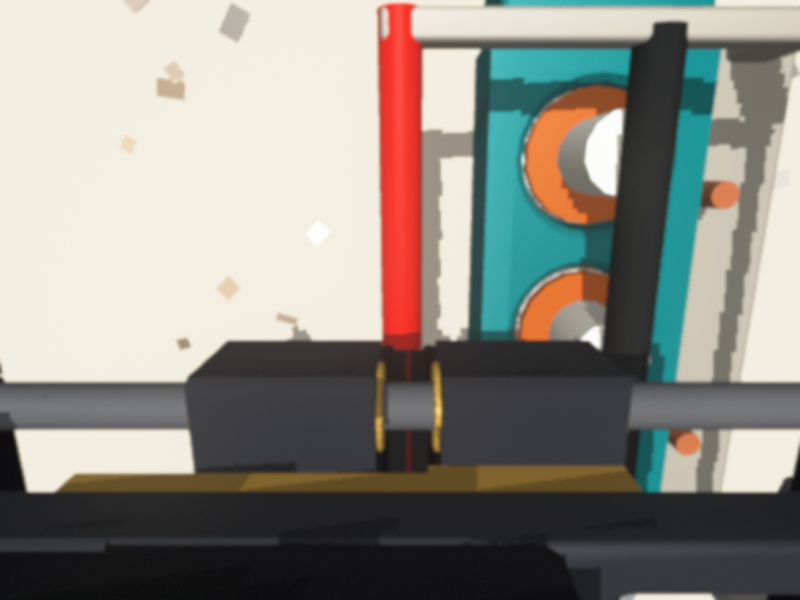

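The handle's end is at about (400,8), which matches an almost closed clamp. I'll press it fully down to the stop.

>>> drive_tool(
  motion=[
    [[0,0,0.3],[0,0,0],-1],
    [[0,0,0.2],[0,0,0],-1],
    [[0,0,0],[0,0,0],-1],
    [[0,0,0],[0,0,0],-1],
  ],
)

```text
time: 46.68
position: [0.4956, -0.0804, 0.1708]
tool_rot: [2.288, 2.15, 0.001]
ft_force: [-5.7, 1.7, 18.0]
grip_width: 0.005
grip_force: 8.9
```

At the stop: 18 N with the tip at the closed bar's height. Next is the counter knob.

>>> drive_tool(
  motion=[
    [[0,0,-3],[0,0,0],-1],
    [[0,0,-4],[0,0,0],0],
    [[3.5,1.5,-2],[0,0,0],0],
    [[3.5,1.5,0],[0,0,0],0],
    [[3.4,1.5,0],[0,0,0],0],
    [[3.4,1.5,0],[0,0,0],0],
    [[3.4,1.5,0],[0,0,0],0],
    [[0,0,0],[0,0,9],0],
    [[0,0,0],[0,0,9],0],
    [[0,0,0],[0,0,9],0],
    [[0,0,0],[0,0,0],0],
    [[0,0,0],[0,0,0],0],
  ],
)

```text
time: 48.18
position: [0.5803, 0.0867, 0.2579]
tool_rot: [2.726, 1.561, 0.0]
ft_force: [-0.5, 0.3, -0.2]
grip_width: 0.503
grip_force: 0.0
```

Run:
```python
from h import *
go(uw(0,172,139),60); shot("side","si5",(190,120,120,90))
print(ctrl.get_state()['joint_positions'].round(2))
for p in [(0,172,94),(0,172,50),(-80,0,94)]: print(((proj("side",uw(*p))-[190,120])*6.667).round())
```

```text
t 48.17 pos [0.5803 0.0867 0.2579] yaw 59.6 tilt [ 0.  0. -1.] shift [ 0.06  0.12 11.89] az -0.4 F [-0.5  0.3 -0.2] grip 0.503 0.0
[ 0.24  0.24 -0.51  1.65  0.12  1.28 -0.82]
[282. 779.]
[286. 854.]
[607. 483.]
```

View pics/si5.png

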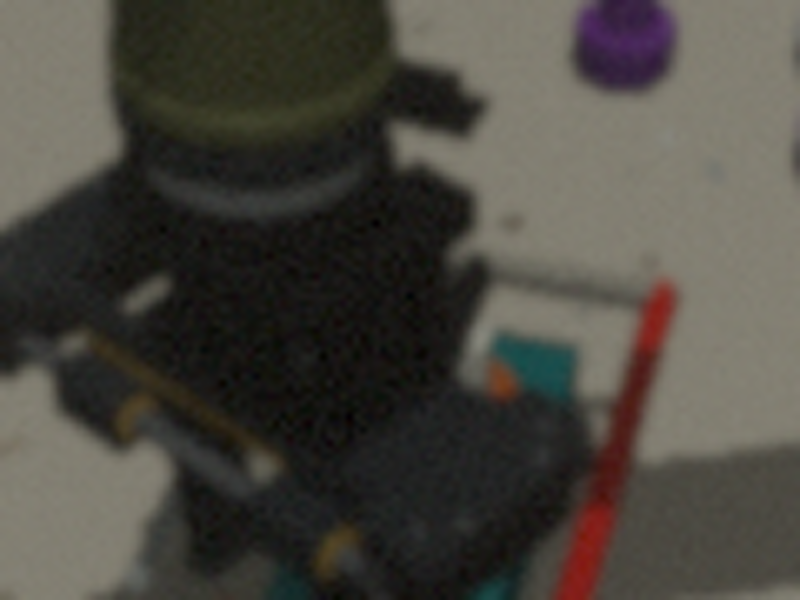

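The handle looks down in the closed position, with its near part at about (607,483). I'll grip the knob now.

>>> drive_tool(
  motion=[
    [[0.1,0.1,4],[0,0,0],0],
    [[0,0,4],[0,0,0],0],
    [[0,0,2.3],[0,0,0],0],
    [[0,0,1.4],[0,0,0],0],
    [[0,0,0],[0,0,0],-1],
    [[0,0,0],[0,0,0],-1],
    [[0,0,0],[0,0,0],-1],
    [[0,0,0],[0,0,0],-1],
    [[0,0,0],[0,0,0],-1],
  ],
  force=15,
)

```text
time: 49.35
position: [0.5813, 0.0874, 0.1419]
tool_rot: [-2.728, -1.558, 0.0]
ft_force: [-3.9, 0.1, 5.8]
grip_width: 0.156
grip_force: 15.0
```

>>> drive_tool(
  motion=[
    [[0,0,0],[0,0,-9],-1],
    [[0,0,0],[0,0,-9],-1],
    [[0,0,0],[0,0,-9],-1],
    [[0,0,0],[0,0,-9],-1],
    [[0,0,0],[0,0,-9],-1],
    [[0,0,0],[0,0,-9],-1],
    [[0,0,0],[0,0,-9],-1],
    [[0,0,0],[0,0,-9],-1],
    [[0,0,0],[0,0,-9],-1],
    [[0,0,0],[0,0,-9],-1],
    [[0,0,0],[0,0,-9],-1],
    [[0,0,0],[0,0,-9],-1],
  ],
)

```text
time: 50.85
position: [0.5864, 0.0897, 0.142]
tool_rot: [0.333, 3.112, 0.013]
ft_force: [14.3, 7.9, -10.7]
grip_width: 0.156
grip_force: 15.0
```

>>> drive_tool(
  motion=[
    [[0,0,0],[0,0,-5],-1],
    [[0,0,0],[0,0,0],-1],
    [[0,0,0],[0,0,0],-1],
  ],
)

```text
time: 51.22
position: [0.5865, 0.09, 0.142]
tool_rot: [0.204, 3.122, 0.013]
ft_force: [13.7, 8.3, -10.7]
grip_width: 0.157
grip_force: 15.0
```

Run:
```python
from h import *
go(uw(0,172,139),176.5); print(ctrl.get_state()['torque'].round(2))
```

```text
t 51.23 pos [0.5865 0.09   0.142 ] yaw 172.5 tilt [ 0.013  0.007 -1.   ] shift [ 0.43 -0.4   0.29] az -4.0 F [ 13.7   8.3 -10.7] grip 0.157 15.0
[ 1.64 -3.07  0.02]
```

>>> drive_tool(
  motion=[
    [[-0.4,0.3,0],[0,0,-3],-1],
    [[0,0,0],[0,0,-3],-1],
    [[0,0,0],[0,0,0],-1],
  ],
)

```text
time: 51.6
position: [0.5874, 0.0907, 0.1419]
tool_rot: [0.044, 3.137, 0.004]
ft_force: [2.3, 3.2, 1.6]
grip_width: 0.164
grip_force: 15.0
```

Run:
```python
from h import *
go(uw(0,172,139),176.5); print(ctrl.get_state()['torque'].round(2))
```

```text
t 51.6 pos [0.5874 0.0907 0.1419] yaw 178.4 tilt [ 0.004  0.003 -1.   ] shift [ 0.56 -0.43  0.29] az 1.9 F [2.3 3.2 1.6] grip 0.164 15.0
[ 0.96 -0.8  -0.3 ]
```

The stop is felt: −0.3 N m, and the yaw agrees with zero. I'll release and check.

>>> drive_tool(
  motion=[
    [[0,0,0],[0,0,0],0],
    [[0,0,0],[0,0,0],0],
    [[0,0,0],[0,0,0],0],
    [[0,0,-3],[0,0,0],0],
    [[0,0,-4],[0,0,0],0],
    [[-0.5,0,-4],[0,0,0],0],
    [[-3,-2,-3],[0,0,0],0],
    [[-3,-3,-2],[0,0,0],0],
    [[0,0,0],[0,0,0],0],
  ],
)

```text
time: 52.72
position: [0.6519, 0.0331, 0.3017]
tool_rot: [0.053, 3.139, -0.002]
ft_force: [-0.1, -0.5, -0.2]
grip_width: 0.501
grip_force: 0.0
```

Run:
```python
from h import *
go([.6,0,.3]); shot("wrist","w6",(50,0,412,309))
orange("side")
```

```text
t 52.73 pos [0.6519 0.0331 0.3017] yaw 178.1 tilt [ 0.002 -0.002 -1.   ] shift [ 5.07 -3.49  0.17] az None F [-0.1 -0.5 -0.2] grip 0.501 0.0
side [275, 163, 15, 43, 173] [282.8 185. ] bbox bottom-ctr -> [ 0.4981 -0.1924]
side [256, 176, 11, 10, 45] [262.  181.7] bbox bottom-ctr -> [ 0.5621 -0.1945]
side [248, 194, 14, 12, 69] [255.9 200.4] bbox bottom-ctr -> [ 0.5661 -0.1134]
side [235, 220, 17, 7, 64] [243.1 223.1] bbox bottom-ctr -> [ 0.5796 -0.0219]
```

View pics/w6.png

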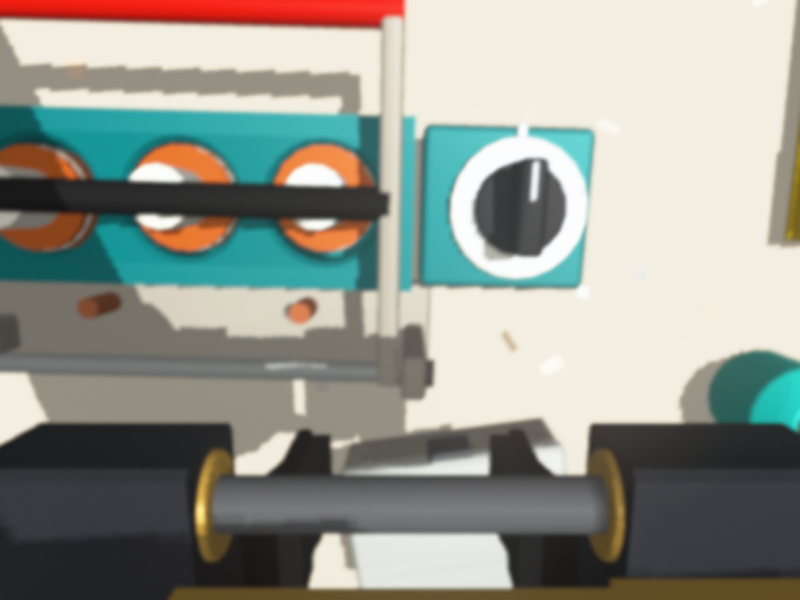

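Run:
```python
from h import *
im=cv2.imread("pics/raw_w6.png"); g=im.astype(int).sum(2)//3
for r in range(78,136,3): print(r,g[r,286:346].tolist())
s=ctrl.get_state(); C=cam("wrist")
for th in(0,5,10):
  t=np.radians(th)
  print(th,[proj("wrist",uw(-1000*.001*l*np.cos(t),172+l*np.sin(t),94),C).round(1).tolist() for l in(5,14,23)])
```

```text
78 [156, 156, 156, 157, 156, 156, 156, 159, 166, 183, 210, 234, 247, 251, 252, 253, 253, 253, 253, 253, 253, 253, 253, 253, 253, 253, 253, 253, 253, 253, 253, 253, 253, 253, 253, 252, 252, 252, 252, 253, 253, 253, 253, 253, 253, 253, 253, 253, 253, 253, 252, 252, 249, 242, 228, 207, 190, 179, 174, 173]
81 [155, 155, 155, 153, 153, 163, 190, 224, 243, 250, 252, 253, 253, 253, 253, 253, 253, 253, 253, 253, 253, 253, 253, 253, 253, 253, 252, 252, 251, 249, 247, 243, 233, 217, 194, 181, 177, 178, 181, 185, 187, 187, 186, 192, 207, 227, 242, 250, 252, 253, 253, 253, 253, 253, 252, 249, 242, 227, 206, 189]
84 [153, 150, 149, 165, 207, 239, 250, 252, 253, 253, 253, 253, 253, 253, 253, 253, 253, 253, 253, 252, 252, 249, 244, 234, 221, 200, 174, 144, 117, 97, 84, 74, 67, 65, 68, 74, 83, 114, 171, 218, 225, 194, 138, 100, 96, 127, 187, 236, 250, 252, 253, 253, 253, 253, 253, 253, 253, 252, 248, 239]
87 [154, 170, 208, 239, 250, 252, 253, 253, 253, 253, 253, 253, 253, 253, 253, 252, 251, 244, 224, 182, 136, 101, 81, 74, 72, 70, 66, 61, 56, 55, 55, 56, 59, 64, 69, 76, 91, 136, 204, 237, 235, 195
[... 3920 characters left out ...]
2, 250, 243, 228, 210, 192, 182, 180, 182, 183, 183, 181, 180, 178, 176, 176, 178, 191, 210, 220, 219, 211, 201, 195, 195, 194, 194, 194, 193, 195, 204, 224, 242, 250, 252, 253, 253, 253, 253, 253, 253, 252, 251, 248, 237, 213, 182, 165, 159, 159]
135 [142, 143, 143, 142, 141, 143, 154, 179, 212, 235, 246, 250, 251, 251, 249, 247, 247, 247, 248, 248, 249, 249, 249, 250, 250, 251, 251, 252, 252, 252, 252, 252, 252, 252, 252, 252, 252, 252, 252, 252, 252, 252, 253, 253, 253, 253, 252, 252, 252, 249, 242, 224, 199, 174, 161, 157, 156, 157, 158, 157]
0 [[312.6, 105.3], [313.3, 94.8], [314.1, 84.2]]
5 [[313.1, 105.3], [314.7, 95.0], [316.3, 84.4]]
10 [[313.6, 105.4], [316.0, 95.2], [318.6, 84.8]]
```

```bash
python3 -c "
from bench import ctrl
print(ctrl.close_job())"
```

```text
the job is handed in; nothing more can be done
None
```

I handed the job in at about 53 s of the 210 s allowed, and no verdict came back. By my last measurements, three fresh cartridges are in their wells under the closed clamp, both spent ones are upright in the tray, and the counter is within about 1° of zero.

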